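# Clear the cracker hot plate

## Task

Take the pusher off its hook and with it push every rice cracker from the hot plate up the ramp and over the crest into the wooden tray, so that each lies flat on the mat, all of it inside; they are hot, so never touch a cracker with the gripper. When all are in, stand the pusher in the steel tub, blade down, and let go. Also turn the burner knob clockwise to its stop (off), and leave the other things on the counter where they are.

Things in the scene. Friction and masses are not known exactly. Their poses are not given: they have to be found in the camera images.
- hotplate: steel hot plate let into the counter, fixed. Origin on the counter under the foot of its ramp, on the centre line; y points the way out, to the tray, x across. Dark plate y = -0.26 to 0, x within 0.135, top 20 mm above the counter. Side rims 34 mm above the counter at x = +-0.135 to 0.143, y below 0 only; no rim at the end y = -0.26. Burner panel beside it at x = 0.14 to 0.205.
- crest (a point): middle of the crest's outer edge, at y = 0.068 in the hot plate's frame, 31 mm above the counter. From the plate (20 mm) a full-width shallow ramp rises from y = 0 to 31 mm at y = 0.06; then the flat crest to y = 0.068, where it drops straight to the tray's mat (24 mm).
- tray: wooden tray with a bamboo mat, fixed, beside the hot plate and parallel to it (0 to 15 mm off across). Origin on the counter under its centre, axes as the hot plate's. Its y = -0.102 side is open to the crest. Mat 24 mm above the counter, inside x within 0.145, y up to 0.095. Walls 12 mm thick, 60 mm above the counter on the other three sides.
- stand: steel hook stand, fixed, at the right or the left of the counter (it changes places with the tub). Origin on the counter under the hanging place. A level arm 8 mm wide and 5 mm thick runs from the post (x = +0.065 to 0.079) to the stand's -x and ends at x = -0.022 in a 6 mm thick tip turned up 6 mm.
- hook (a point): top of the hook's arm, 236 mm above the counter, where the pusher's eye rests; axes as the stand's.
- pusher: the pusher, 180 mm tall, about 160 g; hangs upright on the hook, squared to the stand. Origin: middle of its lower edge, z up. Curved steel blade 84 mm wide (x), 45 mm high, hollow towards its +y, the way it pushes: middle face at y = -0.006, back at y = -0.010, 45 degree wings reach y = +0.018. A cracker snug in the hollow has its centre at y = +0.032, x = 0.
- pusher_grip (a point): point in the pusher's wooden handle, 146 mm above its lower edge, 34 mm below its top; axes as the pusher's. Handle 20 mm (x) by 26 mm (y), solid from 70 to 157 mm above the lower edge; grip it across y.
- pusher_eye (a point): underside of the top bar (5 mm thick) of the eye at the handle's top, 175 mm above the lower edge. The eye is open along x, 16 mm wide and 18 mm high inside. Raise the pusher 8 to 12 mm to clear the hook's tip, then draw it off towards the stand's -x.
- pusher_blade (a point): middle of the pusher's lower edge (its origin).
- tub: open steel tub for used tools, fixed, 155 mm (x) by 125 mm (y), 90 mm high, walls 4 mm, floor 4 mm thick; origin on the counter under its centre.
- burner (a joint): burner knob, rad: starts between 0.2 and 0.6 (on), grows as it turns clockwise seen from above, stops at 1.6 (off). Friction 0.05 N m; stays where it is left.
- burner_grip (a point): grip point of the burner knob on its axis, 55 mm above the counter. The grip is an upright bar 42 mm long, 14 mm thick, its top 62 mm above the counter, standing on a disc whose top is 32 mm above the counter. The bar lies along the point's x axis, which turns with the knob.
- cracker1: hard-baked rice cracker, a rigid brown disc 76 mm across and 16 mm thick, about 80 g; origin at the centre of its underside, z up. It may be absent (three to five are there).
- cracker2: hard-baked rice cracker, a rigid brown disc 76 mm across and 16 mm thick, about 80 g; origin at the centre of its underside, z up. It may be absent (three to five are there).
- cracker3: hard-baked rice cracker, a rigid brown disc 76 mm across and 16 mm thick, about 80 g; origin at the centre of its underside, z up. It may be absent (three to five are there).
- cracker4: hard-baked rice cracker, a rigid brown disc 76 mm across and 16 mm thick, about 80 g; origin at the centre of its underside, z up. It may be absent (three to five are there).
- cracker5: hard-baked rice cracker, a rigid brown disc 76 mm across and 16 mm thick, about 80 g; origin at the centre of its underside, z up. It may be absent (three to five are there).
- oil: amber oil bottle 170 mm tall, a bystander, to be left where it stands; origin at its underside.
- seasoning: glass seasoning jar 100 mm tall, a bystander, to be left where it stands; origin at its underside.
- teacup: blue teacup 70 mm tall, a bystander, to be left where it stands; origin at its underside.
- wrappers: white packet of wrappers 100 x 120 x 50 mm, a bystander, to be left where it stands; origin at its underside.
- bowl: white bowl 124 mm across, 50 mm tall, a bystander, to be left where it stands; origin at its underside.
- brush: wooden brush 180 mm long, lying, a bystander, to be left where it stands; origin at its underside.
Mind the look-alikes: they are no part of the job. What is shaped like the cracker5 but pink or red is not meant.

How it is judged (in metres and radians):
On the way, in this order (a step that is already met when the one before it is completed fails the run):
1. the pusher is off its hook and held up (distance between pusher_eye and hook above 0.05 m and height (world z) of pusher_eye above 0.15 m), for 0.2 s.
2. every cracker lies flat on the mat in the tray (x of cracker1 in the frame of tray between -0.112 and 0.112 m and y of cracker1 in the frame of tray between -0.065 and 0.065 m and z of each of cracker1, cracker2, cracker3, cracker4, cracker5 in the frame of tray below 0.03 m and angle between each of cracker1, cracker2, cracker3, cracker4, cracker5's own z axis and vertical below 0.1 rad and x of cracker2 in the frame of tray between -0.112 and 0.112 m and y of cracker2 in the frame of tray between -0.065 and 0.065 m and x of cracker3 in the frame of tray between -0.112 and 0.112 m and y of cracker3 in the frame of tray between -0.065 and 0.065 m and x of cracker4 in the frame of tray between -0.112 and 0.112 m and y of cracker4 in the frame of tray between -0.065 and 0.065 m and x of cracker5 in the frame of tray between -0.112 and 0.112 m and y of cracker5 in the frame of tray between -0.065 and 0.065 m), for 0.2 s.
3. the pusher stands in the tub (x of pusher_blade in the frame of tub between -0.07 and 0.07 m and y of pusher_blade in the frame of tub between -0.055 and 0.055 m and z of pusher_blade in the frame of tub below 0.03 m and angle between pusher's own z axis and vertical below 0.6 rad), for 0.2 s.
At the end, for the whole second after the job is handed in: Each cracker present lies flat (0.1 rad) on the mat, its centre within 112 mm across and 65 mm along of the tray's centre; the pusher stands in the tub, lower edge under 30 mm above the counter, leaning under 0.6 rad; the burner is past 1.52 rad; all at rest (all of step 2 and all of step 3 and value of joint burner above 1.52 rad and linear speed of each of pusher, cracker1, cracker2, cracker3, cracker4, cracker5 below 0.03 m/s); the robot touches nothing.
It fails at once if the gripper's fingers or the arm touch a cracker (contact force between any of the fingers, the arm and cracker1 above 0.5 N or contact force between any of the fingers, the arm and cracker2 above 0.5 N or contact force between any of the fingers, the arm and cracker3 above 0.5 N or contact force between any of the fingers, the arm and cracker4 above 0.5 N or contact force between any of the fingers, the arm and cracker5 above 0.5 N).
It fails at once if a bystander is moved more than 40 mm (distance of any of oil, seasoning, teacup, wrappers, bowl, brush from where it was at the start of the episode above 0.04 m).
Of cracker1, cracker2, cracker3, cracker4, cracker5 only 3 to 5 are there at a start; the rules pass over those that are not, and their reading is None.
At some moment in a run one of cracker1, cracker2, cracker3, cracker4, cracker5 may be knocked a few centimetres aside while the robot is not near it.
It also fails if it takes over 210 s, if anything falls off the work surface, if the arm or the gripper's body presses on something with over 40 N, if the wrist force passes 120 N, or if a joint passes its speed limit or range.

## Robot

A 6-joint arm with a two-finger parallel gripper is mounted at the origin on the work surface. World frame = base frame: x ahead of the robot, y to its left, z up, the work surface at z = 0. Lengths are in m, angles in degrees, forces in N, time in s.
With the tool pointing down it reaches from about 0.325 to 0.775 m from the base axis. Payload 5.5 kg.
Tool frame: the origin (TCP) lies on the centre line of the jaws, within the pads' length; the fingertips stand 14 mm ahead of it and the grasp point (between the pads) lies 5 mm behind it; z points along the fingers, y is the direction in which the jaws open and shut (so a half turn about z gives the same grasp; the last joint's range is limited). The gripper opens to 88 mm and grips with 3 to 60 N. Pads are 20 mm wide; open, the fingers measure 115 mm over their backs; the gripper's body (75 mm by 178 mm) begins 61 mm behind the grasp point.
Start: joints at [72.439, 5.22, 70.514, -0, 104.267, -3.249], TCP at [0.148, 0.581, 0.237] pointing down, gripper open.
Joint ranges: [-164.24, 164.24], [-49.07, 125.15], [9.68, 141.18], [-86.29, 266.29], [3.28, 154.24], [-151.56, 151.56]. Speed limits (degrees/s): [147.25, 147.25, 172.46, 180, 180, 180].

## Interface

Orientations are given as [roll, pitch, yaw] about the fixed x, y, z axes, in that order (R = Rz(yaw) Ry(pitch) Rx(roll)).
In Python, from workcell import monitor, imaging, job_done gives the robot as it stands.
- The arm moves only by the tool play_rows, never from a script. Its argument "commands" is a list of rows, each an object with "travel": the shift along the tool's x, y, z normalised to -1 to 1, where 1 is 100 cm, a list of three; "yaw": the turn about the tool's z normalised to -1 to 1, where 1 is pi/4 rad; "jaw": the closure in counts, from 0 (fully open) to 255 (shut). A call has exactly 5 rows; each row is the pose to reach, as a shift and turn from the pose commanded when the call began, along the tool's axes at that moment; what a row does not reach only later rows make up. A row lasts 1/12 s, in which the tool goes at most 41.7 mm and 7.16 degrees, less where a joint would pass 70% of its speed; a pose out of reach is approached as far as the arm can. A call with a number of a shift or a turn outside -1 to 1 is refused whole. A call with a gripper value outside its range is refused whole. The fingers move at their own pace and stop on an object; "newtons" is the grip in N (left out, the last holds). Time passes only in rows, so rows that repeat a pose let the fingers close, or fill a call up. It gives the time, the measured TCP pose, the force and the opening at its end, in the units of the state.
- monitor.read_state(): the state, without advancing time (a new reading comes with each control period).
- imaging.camera(name): name is "scene" or "top" or "wrist"; returns the picture (480x640x3 uint8, red, green, blue); there is no depth.
- imaging.calibration(name): a dict with "camera_matrix" (3x3 intrinsics, pixels), "extrinsics" (4x4, takes a point from world to camera coordinates). Camera axes: x right, y down, z forward; pixel columns grow to the right and rows downward; lengths in m; the calibration is good to about 2 mm. A picture is of the moment at which its call begins: read the wrist's pose just before it. calibration takes no time and is no camera call; for the wrist camera it gives the pose at the moment of the call.
- job_done(): hands the job in, once; it reports no verdict.
The state is a dict: "t": time; "joint_pos": joint angles; "qvel": joint speeds; "effort": joint torques, N m; "tcp_pos": TCP position; "orientation": TCP orientation; "contact_force": force on the tool from outside, world axes, zero at the start; "ft_torque": the same for the moment, N m; "width": opening from 0.0 (shut) to 1.0 (fully open).
Only numpy, scipy, OpenCV 4.12 (cv2) and the standard library are available. Lean on these libraries where they do the work, as an engineer would, in place of code of your own. Each camera call takes 0.05 s, during which the arm holds its last target. There are 200 camera calls.

## Working session

There is one attempt and no reset: what is moved stays moved. The work goes in short steps, Python scripts to look and compute and a tool call to move; the robot and the scene stay as the last step left them, time stands still between calls to the robot, and variables do not carry over. Pictures are saved under pics/ and viewed, about 12 in all and at most 16, crops included, and the job is handed in when it is done.

Besides the shell and the picture viewer there is one more tool, called after ">>>" as a command line: name --argument value ..., lists and objects as JSON in quotes. play_rows: Moves the arm, as the interface text tells. Scaled input: -1 to 1 covers 100 cm each way for a shift and pi/4 rad each way for a turn. Its arguments: {"type":"object","properties":{"commands":{"type":"array"},"newtons":{"type":"number"}},"required":["commands"]}

```bash
mkdir -p pics; ls; python3 - <<'E'
from workcell import monitor, imaging
import cv2
for n in("top","scene"):
    cv2.imwrite(f"pics/{n}0.png",imaging.camera(n)[:,:,::-1])
    c=imaging.calibration(n);print(n,c)
print(monitor.read_state())
E
```

```text
pics
top {'camera_matrix': array([[514.2469318 ,   0.        , 310.74580388],
       [  0.        , 514.2469318 , 241.15539151],
       [  0.        ,   0.        ,   1.        ]]), 'extrinsics': array([[-0.04915444, -0.99878486, -0.00355666,  0.02273052],
       [-0.97604688,  0.0487904 , -0.21201881,  0.52539806],
       [ 0.21193471, -0.0069502 , -0.97725911,  1.36386162],
       [ 0.        ,  0.        ,  0.        ,  1.        ]])}
scene {'camera_matrix': array([[446.67565259,   0.        , 319.49756798],
       [  0.        , 446.67565259, 239.90083118],
       [  0.        ,   0.        ,   1.        ]]), 'extrinsics': array([[-0.60031409,  0.79968951,  0.01093985,  0.29063872],
       [ 0.48465614,  0.37463657, -0.79041499, -0.11706561],
       [-0.63618505, -0.46919519, -0.61247404,  1.42736731],
       [ 0.        ,  0.        ,  0.        ,  1.        ]])}
{'t': 0.1, 'joint_pos': array([ 7.24404689e+01,  5.25918902e+00,  7.05728265e+01,  2.97660311e-03,
        1.04267659e+02, -3.24872341e+00]), 'qvel': array([ 0.01253478, -0.20261174, -0.12288344,  0.03218425,  0.07804075,
        0.01794551]), 'effort': array([ 2.17119516e-03, -4.47855628e+01, -4.07573318e+01,  6.99630473e-02,
        2.83385249e-02, -1.20504401e-04]), 'tcp_pos': array([0.1482238 , 0.58116025, 0.23563704]), 'orientation': array([-1.79900650e+02, -8.53000832e-03,  1.65689916e+02]), 'contact_force': array([-0.15088504,  0.73282735, -0.18453056]), 'ft_torque': array([-0.0119037 ,  0.03698781, -0.01237148]), 'width': 1.0005996992297173}
```

View pics/top0.png

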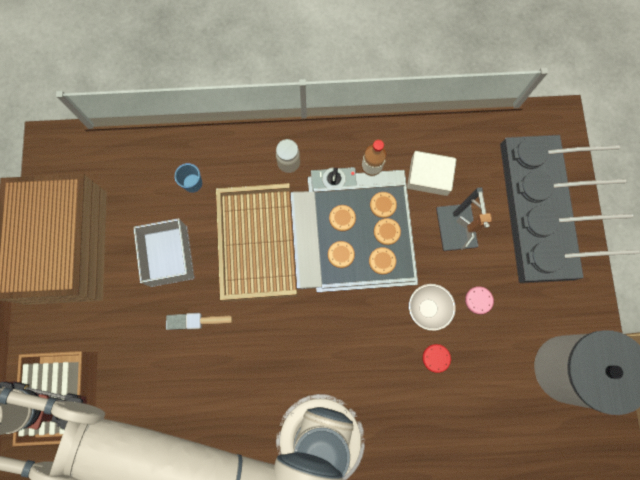

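View pics/scene0.png

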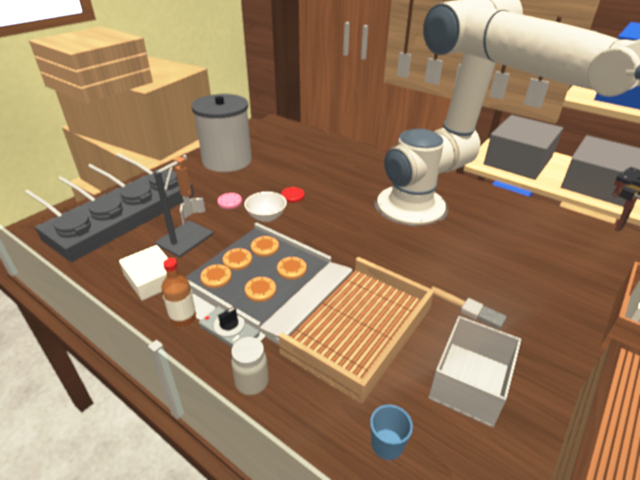

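```bash
cat > h.py <<'E'
import numpy as np, cv2
from workcell import monitor, imaging
def p2w(n,uv,z,c=None):
    c=c or imaging.calibration(n);K,E=c["camera_matrix"],c["extrinsics"]
    R,t=E[:3,:3],E[:3,3];o=-R.T@t
    d=R.T@np.linalg.solve(K,[uv[0],uv[1],1.]);return o+d*(z-o[2])/d[2]
def w2p(n,p,c=None):
    c=c or imaging.calibration(n);q=c["extrinsics"][:3,:3]@np.array(p)+c["extrinsics"][:3,3]
    q=c["camera_matrix"]@q;return q[:2]/q[2]
def snap(n): return imaging.camera(n)[:,:,::-1].copy()
def crop(im,u,v,w,h,s,fn): cv2.imwrite(fn,cv2.resize(im[v:v+h,u:u+w],None,fx=s,fy=s,interpolation=cv2.INTER_CUBIC))
E
python3 - <<'E'
import cv2
from h import *
im=cv2.imread("pics/top0.png")
crop(im,205,155,220,150,3.6,"pics/c1.png")
a=cv2.resize(im[165:265,425:505],None,fx=5,fy=5,interpolation=2);b=cv2.imread("pics/scene0.png")[140:255,140:220]
b=cv2.resize(b,(400,575),interpolation=2);a=cv2.copyMakeBorder(a,0,75,0,0,0)
cv2.imwrite("pics/c2.png",np.hstack([a,b]))
E
```

```text
(no output)
```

View pics/c1.png

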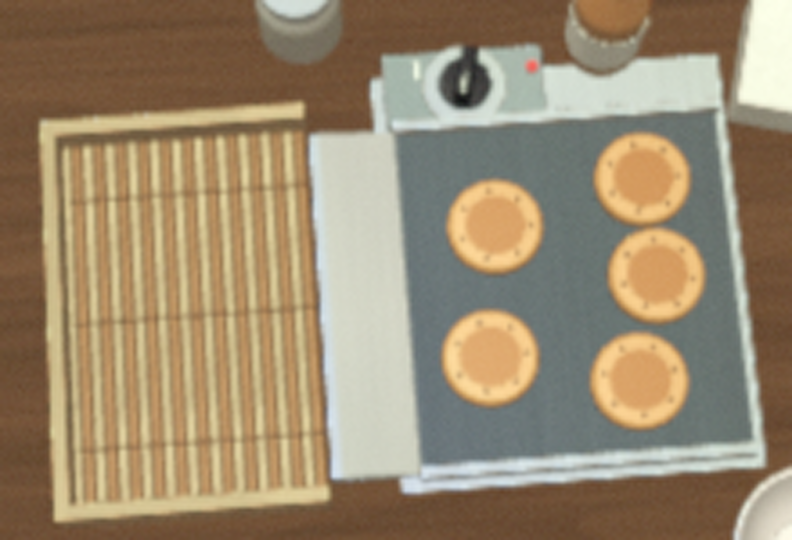

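View pics/c2.png

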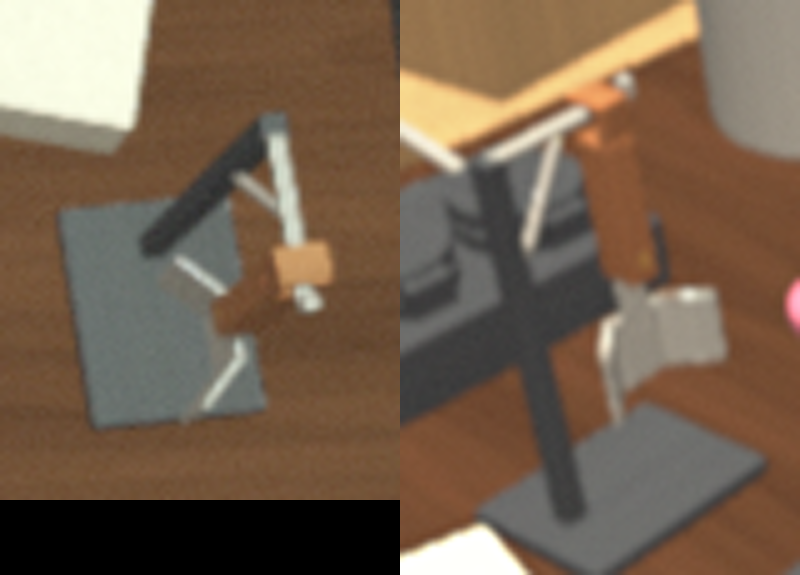

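```bash
cat >> h.py <<'E'
def c1(u,v): return (205+(u+.5)/3.6-.5,155+(v+.5)/3.6-.5)
def c2(u,v): return (425+u/5,165+v/5)
E
python3 - <<'E'
from h import *
np.set_printoptions(precision=4,suppress=True)
def P(l,uv,z): r=p2w("top",uv,z);print(l,r);return r
a=P("crest+x",c1(312,133),.031);b=P("crest-x",c1(331,477),.031);print("yaw",np.degrees(np.arctan2(-(a-b)[0],(a-b)[1]))-90+180,"mid",(a+b)/2,np.linalg.norm(a-b))
for l,q in dict(tl=(40,120),tr=(303,103),bl=(57,520),br=(330,500)).items(): P("tray "+l,c1(*q),.06)
for q in [(495,226),(490,358),(642,178),(656,275),(640,380)]: P("cr",c1(*q),.036)
P("panelbar",c1(467,75),.062)
P("rim -x end",c1(764,448),.034);P("rim+x end",c1(718,103),.034); P("rim-x start",c1(420,468),.034)
for l,q,z in [("post",(275,122),.24),("tip",(310,298),.242),("eyeTL",(275,247),.241),("eyeTR",(328,243),.241),("eyeBR",(334,280),.241),("eyeBL",(280,287),.241),("basTL",(60,210),.008),("baseBL",(97,427),.008),("baseBR",(265,407),.008)]: P(l,c2(*q),z)
for q in [(134,224),(181,219),(193,278),(144,287)]: P("tub",q,.09)
E
```

```text
crest+x [0.6797 0.0451 0.031 ]
crest-x [0.4037 0.0419 0.031 ]
yaw 0.6656756617668407 mid [0.5417 0.0435 0.031 ] 0.27606621089490374
tray tl [0.6917 0.2567 0.06  ]
tray tr [0.6953 0.0504 0.06  ]
tray bl [0.3779 0.2471 0.06  ]
tray br [0.3828 0.0427 0.06  ]
cr [ 0.5945 -0.0956  0.036 ]
cr [ 0.4893 -0.0852  0.036 ]
cr [ 0.6278 -0.214   0.036 ]
cr [ 0.5487 -0.2187  0.036 ]
cr [ 0.4663 -0.1997  0.036 ]
panelbar [ 0.7112 -0.0793  0.062 ]
rim -x end [ 0.4091 -0.2907  0.034 ]
rim+x end [ 0.6875 -0.2798  0.034 ]
rim-x start [ 0.4068 -0.0265  0.034 ]
post [ 0.5948 -0.422   0.24  ]
tip [ 0.5052 -0.4276  0.242 ]
eyeTL [ 0.5315 -0.4142  0.241 ]
eyeTR [ 0.5323 -0.44    0.241 ]
eyeBR [ 0.5137 -0.4406  0.241 ]
eyeBL [ 0.5116 -0.4142  0.241 ]
basTL [ 0.6192 -0.374   0.008 ]
baseBL [ 0.4905 -0.382   0.008 ]
baseBR [ 0.4973 -0.4787  0.008 ]
tub [0.5902 0.4744 0.09  ]
tub [0.5979 0.3467 0.09  ]
tub [0.4342 0.3142 0.09  ]
tub [0.4166 0.4438 0.09  ]
```

>>> play_rows --commands '[{"travel":[-0.031,-0.026,-0.005],"yaw":0,"jaw":0},{"travel":[-0.062,-0.052,-0.01],"yaw":0,"jaw":0},{"travel":[-0.093,-0.078,-0.014],"yaw":0,"jaw":0},{"travel":[-0.124,-0.105,-0.019],"yaw":0,"jaw":0},{"travel":[-0.155,-0.131,-0.024],"yaw":0,"jaw":0}]'

```text
t: 0.52
tcp_pos: [0.2666, 0.4144, 0.2602]
orientation: [-179.9, -0.0, 165.7]
contact_force: [1.3, -0.2, 0.1]
width: 0.999
```

>>> play_rows --commands '[{"travel":[-0.031,-0.026,-0.005],"yaw":0,"jaw":0},{"travel":[-0.062,-0.052,-0.01],"yaw":0,"jaw":0},{"travel":[-0.093,-0.078,-0.014],"yaw":0,"jaw":0},{"travel":[-0.124,-0.105,-0.019],"yaw":0,"jaw":0},{"travel":[-0.155,-0.131,-0.024],"yaw":0,"jaw":0}]'

```text
t: 0.93
tcp_pos: [0.3844, 0.249, 0.2846]
orientation: [-180.0, -0.0, 165.7]
contact_force: [-0.2, 0.5, -0.2]
width: 1.002
```

>>> play_rows --commands '[{"travel":[-0.155,-0.131,-0.024],"yaw":0,"jaw":0},{"travel":[-0.155,-0.131,-0.024],"yaw":0,"jaw":0},{"travel":[-0.155,-0.131,-0.024],"yaw":0,"jaw":0},{"travel":[-0.155,-0.131,-0.024],"yaw":0,"jaw":0},{"travel":[-0.155,-0.131,-0.024],"yaw":0,"jaw":0}]'

```text
t: 1.35
tcp_pos: [0.5026, 0.0833, 0.3085]
orientation: [-180.0, -0.0, 165.6]
contact_force: [-0.4, -0.1, -0.1]
width: 0.999
```

>>> play_rows --commands '[{"travel":[-0.155,-0.131,-0.024],"yaw":0,"jaw":0},{"travel":[-0.155,-0.131,-0.024],"yaw":0,"jaw":0},{"travel":[-0.155,-0.131,-0.024],"yaw":0,"jaw":0},{"travel":[-0.155,-0.131,-0.024],"yaw":0,"jaw":0},{"travel":[-0.155,-0.131,-0.024],"yaw":0,"jaw":0}]'

```text
t: 1.77
tcp_pos: [0.6204, -0.082, 0.3321]
orientation: [-180.0, -0.0, 165.6]
contact_force: [0.5, 0.7, 0.2]
width: 0.999
```

Moves track exactly and can be batched. Now look from the wrist.

```bash
python3 - <<'E'
from h import *
import pickle
c=imaging.calibration("wrist");im=snap("wrist");pickle.dump(c,open("w1.pkl","wb"));cv2.imwrite("pics/w1.png",im)
E=c["extrinsics"];print(-E[:3,:3].T@E[:3,3],E[:3,:3])
print("knob px",w2p("wrist",[.711,-.079,.055],c))
E
```

```text
[ 0.54524779 -0.06417534  0.47947689] [[ 2.48023940e-01  9.68753764e-01  5.20129209e-04]
 [ 9.30595924e-01 -2.38403763e-01  2.77767657e-01]
 [ 2.69212464e-01 -6.84089984e-02 -9.60648145e-01]]
knob px [340.73341582 271.29980634]
```

View pics/w1.png

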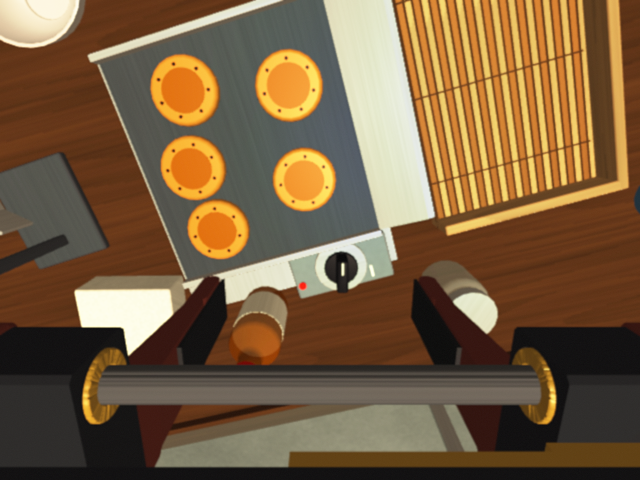

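```bash
python3 - <<'E'
from h import *
import pickle
np.set_printoptions(precision=4,suppress=True)
c=pickle.load(open("w1.pkl","rb"))
print("oilcap",p2w("top",(378,145),.17))
for q in [(364,170),(382,173)]: print("oil low edge",p2w("top",q,.0))
print("oil wrist base L,R",p2w("w",(247,292),0.02,c),p2w("w",(286,292),0.02,c))
for q,z in [((341,254),.062),((344,292),.062),((342,268),.055)]: print(p2w("w",q,z,c))
print("disc",p2w("w",(342,267),.032,c))
for n,q in dict(lu=(90,57),ld=(185,281),ru=(327,0),crestT=(434,218)).items(): print(n,p2w("w",q,.034,c))
for q in [(184,90),(193,168),(218,230),(289,86),(304,180)]: print("cr",p2w("w",q,.036,c))
im=cv2.imread("pics/w1.png");crop(im,225,225,180,135,4.4,"pics/w1c.png")
E
```

```text
oilcap [ 0.752  -0.1927  0.17  ]
oil low edge [ 0.7456 -0.1719  0.    ]
oil low edge [ 0.7336 -0.2243  0.    ]
oil wrist base L,R [ 0.7223 -0.2077  0.02  ] [ 0.7352 -0.1575  0.02  ]
[ 0.6873 -0.0734  0.062 ]
[ 0.7352 -0.0811  0.062 ]
[ 0.7072 -0.0765  0.055 ]
disc [ 0.7147 -0.0769  0.032 ]
lu [ 0.4105 -0.2853  0.034 ]
ld [ 0.6827 -0.2755  0.034 ]
ru [ 0.4214 -0.0234  0.034 ]
crestT [0.68   0.0463 0.034 ]
cr [ 0.4676 -0.1976  0.036 ]
cr [ 0.5505 -0.2167  0.036 ]
cr [ 0.6288 -0.2124  0.036 ]
cr [ 0.4924 -0.0842  0.036 ]
cr [ 0.596  -0.0949  0.036 ]
```

View pics/w1c.png

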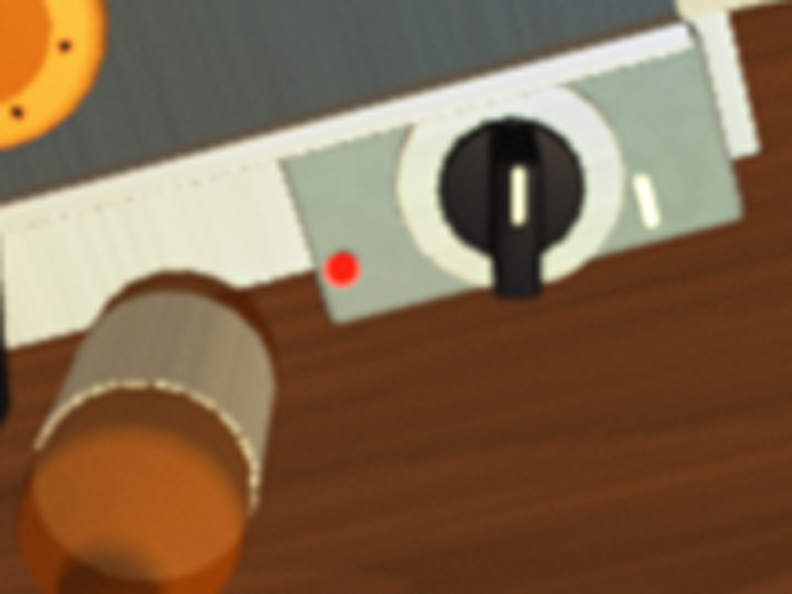

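>>> play_rows --commands '[{"travel":[-0.09,0.028,0.03],"yaw":0.15,"jaw":0},{"travel":[-0.09,0.028,0.06],"yaw":0.3,"jaw":0},{"travel":[-0.09,0.028,0.1],"yaw":0.45,"jaw":0},{"travel":[-0.0905,0.028,0.14],"yaw":0.547,"jaw":0},{"travel":[-0.0905,0.028,0.17],"yaw":0.547,"jaw":0}]'

```text
t: 2.23
tcp_pos: [0.7144, -0.0745, 0.1676]
orientation: [-180.0, -0.1, 140.8]
contact_force: [0.2, -0.9, 0.0]
width: 0.999
```

>>> play_rows --commands '[{"travel":[0,0,0.03],"yaw":0,"jaw":0},{"travel":[0,0,0.06],"yaw":0,"jaw":0},{"travel":[0,0,0.09],"yaw":0,"jaw":0},{"travel":[0,0,0.108],"yaw":0,"jaw":0},{"travel":[0,0,0.108],"yaw":0,"jaw":0}]'

```text
t: 2.65
tcp_pos: [0.7103, -0.0741, 0.0554]
orientation: [-179.7, -0.6, 141.1]
contact_force: [-0.1, 0.9, -1.0]
width: 0.997
```

>>> play_rows --commands '[{"travel":[0,0,0],"yaw":0,"jaw":120},{"travel":[0,0,0],"yaw":0,"jaw":200},{"travel":[0,0,0],"yaw":0,"jaw":240},{"travel":[0,0,0],"yaw":0,"jaw":250},{"travel":[0,0,0],"yaw":0,"jaw":250}]' --newtons 15

```text
t: 3.07
tcp_pos: [0.7145, -0.075, 0.065]
orientation: [179.9, 0.1, 141.1]
contact_force: [-1.2, -0.0, 0.7]
width: 0.662
```

>>> play_rows --commands '[{"travel":[0,0,0],"yaw":0,"jaw":250},{"travel":[0,0,0],"yaw":0,"jaw":250},{"travel":[0,0,0],"yaw":0,"jaw":250},{"travel":[0,0,0],"yaw":0,"jaw":250},{"travel":[0,0,0],"yaw":0,"jaw":250}]'

```text
t: 3.48
tcp_pos: [0.7131, -0.0754, 0.0628]
orientation: [-179.9, -0.0, 141.1]
contact_force: [-5.0, -2.6, 0.8]
width: 0.28
```

>>> play_rows --commands '[{"travel":[0,0,0],"yaw":0,"jaw":250},{"travel":[0,0,0],"yaw":0,"jaw":250},{"travel":[0,0,0],"yaw":0,"jaw":250},{"travel":[0,0,0],"yaw":0,"jaw":250},{"travel":[0,0,0],"yaw":0,"jaw":250}]'

```text
t: 3.9
tcp_pos: [0.7139, -0.0747, 0.0626]
orientation: [180.0, 0.0, 141.1]
contact_force: [2.2, 0.4, -2.7]
width: 0.162
```

```bash
python3 - <<'E'
from h import *
s=monitor.read_state();print({k:np.round(s[k],3) for k in s})
E
```

```text
{'t': np.float64(3.9), 'joint_pos': array([-8.6960e+00,  2.5145e+01,  6.4814e+01,  1.4000e-02,  9.0018e+01,
       -5.9776e+01]), 'qvel': array([-0.012, -0.128, -0.031, -0.052,  0.006, -0.084]), 'effort': array([-2.6000e-01, -6.0156e+01, -4.0421e+01, -9.5000e-02,  8.7100e-01,
        2.6000e-02]), 'tcp_pos': array([ 0.714, -0.075,  0.063]), 'orientation': array([1.79976e+02, 1.20000e-02, 1.41080e+02]), 'contact_force': array([ 2.226,  0.392, -2.72 ]), 'ft_torque': array([-0.046, -0.407,  0.052]), 'width': np.float64(0.162)}
```

>>> play_rows --commands '[{"travel":[0,0,0],"yaw":0.12,"jaw":250},{"travel":[0,0,0],"yaw":0.24,"jaw":250},{"travel":[0,0,0],"yaw":0.36,"jaw":250},{"travel":[0,0,0],"yaw":0.48,"jaw":250},{"travel":[0,0,0],"yaw":0.6,"jaw":250}]'

```text
t: 4.32
tcp_pos: [0.7156, -0.0734, 0.0627]
orientation: [179.7, 0.0, 113.9]
contact_force: [10.4, 2.6, -6.1]
width: 0.166
```

>>> play_rows --commands '[{"travel":[0,0,0],"yaw":0.12,"jaw":250},{"travel":[0,0,0],"yaw":0.24,"jaw":250},{"travel":[0,0,0],"yaw":0.36,"jaw":250},{"travel":[0,0,0],"yaw":0.48,"jaw":250},{"travel":[0,0,0],"yaw":0.6,"jaw":250}]'

```text
t: 4.73
tcp_pos: [0.7175, -0.0729, 0.0628]
orientation: [179.5, -0.2, 86.9]
contact_force: [16.8, 4.7, -8.3]
width: 0.168
```

```bash
python3 - <<'E'
from h import *
s=monitor.read_state();print({k:np.round(s[k],3) for k in s})
E
```

```text
{'t': np.float64(4.733), 'joint_pos': array([-8.605, 25.212, 64.718,  0.215, 89.56 , -5.525]), 'qvel': array([ 0.156, -0.068, -0.076,  0.278,  0.243, 63.999]), 'effort': array([ -4.544, -63.292, -37.798,  -2.26 ,   5.544,  -1.186]), 'tcp_pos': array([ 0.717, -0.073,  0.063]), 'orientation': array([ 1.79471e+02, -1.65000e-01,  8.69200e+01]), 'contact_force': array([16.814,  4.743, -8.308]), 'ft_torque': array([ 0.818, -2.801,  0.363]), 'width': np.float64(0.168)}
```

>>> play_rows --commands '[{"travel":[0,0,0],"yaw":0.04,"jaw":250},{"travel":[0,0,0],"yaw":0.08,"jaw":250},{"travel":[0,0,0],"yaw":0.08,"jaw":250},{"travel":[0,0,0],"yaw":0.08,"jaw":250},{"travel":[0,0,0],"yaw":0.08,"jaw":250}]'

```text
t: 5.15
tcp_pos: [0.7175, -0.0725, 0.0628]
orientation: [179.5, -0.2, 83.6]
contact_force: [16.6, 3.9, -8.8]
width: 0.174
```

```bash
python3 - <<'E'
from h import *
s=monitor.read_state();print({k:np.round(s[k],3) for k in s})
E
```

```text
{'t': np.float64(5.15), 'joint_pos': array([-8.584, 25.212, 64.712,  0.238, 89.581, -2.21 ]), 'qvel': array([ 0.049,  0.056, -0.095, -0.075, -0.027, -0.098]), 'effort': array([ -5.008, -63.205, -37.851,  -2.407,   5.451,   0.399]), 'tcp_pos': array([ 0.717, -0.073,  0.063]), 'orientation': array([179.496,  -0.218,  83.626]), 'contact_force': array([16.643,  3.88 , -8.806]), 'ft_torque': array([ 0.761, -2.857,  0.372]), 'width': np.float64(0.174)}
```

>>> play_rows --commands '[{"travel":[0,0,0],"yaw":0,"jaw":120},{"travel":[0,0,0],"yaw":0,"jaw":60},{"travel":[0,0,0],"yaw":0,"jaw":60},{"travel":[0,0,0],"yaw":0,"jaw":60},{"travel":[0,0,0],"yaw":0,"jaw":60}]'

```text
t: 5.57
tcp_pos: [0.7135, -0.0752, 0.0631]
orientation: [-180.0, 0.0, 83.5]
contact_force: [-0.4, 0.2, 0.2]
width: 0.512
```

>>> play_rows --commands '[{"travel":[0,0,-0.02],"yaw":0,"jaw":60},{"travel":[0,0,-0.06],"yaw":0,"jaw":60},{"travel":[0,0,-0.1],"yaw":0,"jaw":0},{"travel":[0,0,-0.14],"yaw":0,"jaw":0},{"travel":[0,0,-0.18],"yaw":0,"jaw":0}]'

```text
t: 5.98
tcp_pos: [0.7131, -0.0751, 0.2451]
orientation: [-180.0, 0.0, 83.4]
contact_force: [0.4, 0.3, 0.2]
width: 0.896
```

>>> play_rows --commands '[{"travel":[0,0,-0.02],"yaw":0.15,"jaw":0},{"travel":[0,0,-0.05],"yaw":0.3,"jaw":0},{"travel":[0,0,-0.08],"yaw":0.45,"jaw":0},{"travel":[0,0,-0.11],"yaw":0.6,"jaw":0},{"travel":[0,0,-0.13],"yaw":0.75,"jaw":0}]'

```text
t: 6.4
tcp_pos: [0.713, -0.0751, 0.3769]
orientation: [179.8, -0.1, 49.4]
contact_force: [0.5, 0.8, 1.3]
width: 0.998
```

```bash
python3 - <<'E'
from h import *
s=monitor.read_state();print({k:np.round(s[k],3) for k in ["tcp_pos","orientation","contact_force","joint_pos","width"]})
im=snap("top");cv2.imwrite("pics/top1.png",im)
c=imaging.calibration("wrist");w=snap("wrist");print(w2p("w",[.715,-.0775,.062],c));cv2.imwrite("pics/w2.png",w)
print([w2p("w",[.715+a,-.0775+b,.062],c) for a,b in((0,.02),(0,-.02))])
E
```

```text
{'tcp_pos': array([ 0.713, -0.075,  0.377]), 'orientation': array([ 1.79814e+02, -1.10000e-01,  4.93610e+01]), 'contact_force': array([0.478, 0.81 , 1.307]), 'joint_pos': array([-8.72800e+00,  3.28960e+01,  2.19620e+01, -6.00000e-03,
        1.24926e+02,  3.19070e+01]), 'width': np.float64(0.998)}
[319.66225849 193.34090639]
[array([309.05848775, 181.23924195]), array([330.07682103, 205.226635  ])]
```

View pics/w2.png

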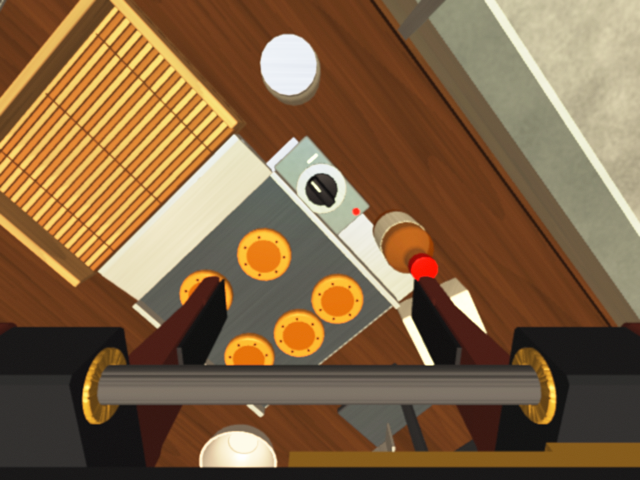

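>>> play_rows --commands '[{"travel":[-0.039,0.0085,0],"yaw":0.15,"jaw":0},{"travel":[-0.078,0.017,0],"yaw":0.3,"jaw":0},{"travel":[-0.117,0.0255,0],"yaw":0.45,"jaw":0},{"travel":[-0.156,0.034,0],"yaw":0.6,"jaw":0},{"travel":[-0.195,0.0425,0],"yaw":0.75,"jaw":0}]'

```text
t: 6.92
tcp_pos: [0.6187, -0.2525, 0.3709]
orientation: [-179.9, 0.1, 15.8]
contact_force: [0.9, -1.1, -0.0]
width: 1.003
```

>>> play_rows --commands '[{"travel":[-0.028,0.029,0],"yaw":0.1,"jaw":0},{"travel":[-0.056,0.058,0],"yaw":0.2,"jaw":0},{"travel":[-0.084,0.086,0],"yaw":0.27,"jaw":0},{"travel":[-0.112,0.115,0],"yaw":0.27,"jaw":0},{"travel":[-0.139,0.144,0],"yaw":0.27,"jaw":0}]'

```text
t: 7.33
tcp_pos: [0.5244, -0.4294, 0.3713]
orientation: [-179.9, 0.1, 4.0]
contact_force: [0.7, -0.6, 0.1]
width: 1.001
```

```bash
python3 - <<'E'
from h import *
s=monitor.read_state();print({k:np.round(s[k],3) for k in ["tcp_pos","orientation","contact_force","joint_pos","width"]})
c=imaging.calibration("wrist");w=snap("wrist");cv2.imwrite("pics/w3.png",w)
print(w2p("w",[.523,-.427,.241],c))
import pickle;pickle.dump(c,open("w3.pkl","wb"))
E
```

```text
{'tcp_pos': array([ 0.524, -0.429,  0.371]), 'orientation': array([-1.79915e+02,  9.10000e-02,  3.97700e+00]), 'contact_force': array([ 0.7  , -0.619,  0.117]), 'joint_pos': array([-4.21810e+01,  2.38330e+01,  3.47350e+01, -8.00000e-03,
        1.21557e+02,  4.38380e+01]), 'width': np.float64(1.001)}
[314.70653269 232.74818638]
```

View pics/w3.png

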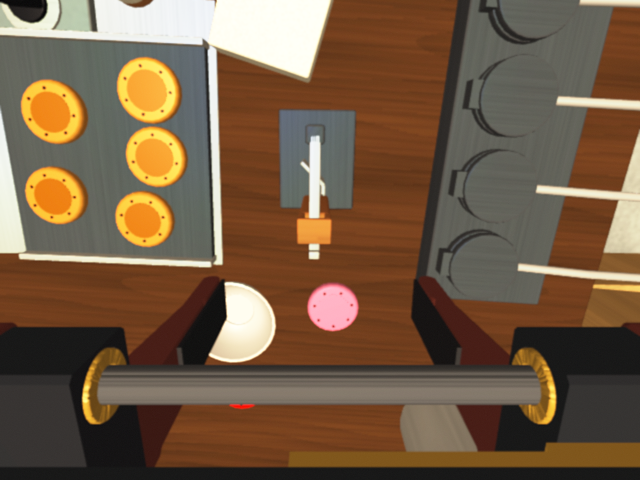

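>>> play_rows --commands '[{"travel":[0,-0.002,0.03],"yaw":0,"jaw":0},{"travel":[0,-0.002,0.065],"yaw":0,"jaw":0},{"travel":[0,-0.002,0.1],"yaw":0,"jaw":0},{"travel":[0,-0.002,0.135],"yaw":0,"jaw":0},{"travel":[0,-0.002,0.169],"yaw":0,"jaw":0}]'

```text
t: 7.8
tcp_pos: [0.5249, -0.4251, 0.2001]
orientation: [-179.9, 0.1, 4.0]
contact_force: [0.9, -0.3, 0.4]
width: 1.001
```

>>> play_rows --commands '[{"travel":[0,0,0],"yaw":0,"jaw":120},{"travel":[0,0,0],"yaw":0,"jaw":200},{"travel":[0,0,0],"yaw":0,"jaw":240},{"travel":[0,0,0],"yaw":0,"jaw":240},{"travel":[0,0,0],"yaw":0,"jaw":240}]' --newtons 45

```text
t: 8.22
tcp_pos: [0.5268, -0.4266, 0.2078]
orientation: [179.8, -0.2, 3.8]
contact_force: [0.1, -0.9, -0.4]
width: 0.662
```

>>> play_rows --commands '[{"travel":[0,0,0],"yaw":0,"jaw":240},{"travel":[0,0,0],"yaw":0,"jaw":240},{"travel":[0,0,0],"yaw":0,"jaw":240},{"travel":[0,0,0],"yaw":0,"jaw":240},{"travel":[0,0,0],"yaw":0,"jaw":240}]'

```text
t: 8.63
tcp_pos: [0.5259, -0.4258, 0.204]
orientation: [-180.0, 0.0, 3.8]
contact_force: [0.2, 0.4, 0.8]
width: 0.295
```

>>> play_rows --commands '[{"travel":[0,0,0],"yaw":0,"jaw":240},{"travel":[0,0,0],"yaw":0,"jaw":240},{"travel":[0,0,0],"yaw":0,"jaw":240},{"travel":[0,0,0],"yaw":0,"jaw":240},{"travel":[0,0,0],"yaw":0,"jaw":240}]'

```text
t: 9.05
tcp_pos: [0.5259, -0.4258, 0.204]
orientation: [180.0, -0.0, 3.8]
contact_force: [-0.0, 0.6, 1.2]
width: 0.294
```

>>> play_rows --commands '[{"travel":[0,0,-0.003],"yaw":0,"jaw":240},{"travel":[0,0,-0.006],"yaw":0,"jaw":240},{"travel":[0,0,-0.01],"yaw":0,"jaw":240},{"travel":[0,0,-0.01],"yaw":0,"jaw":240},{"travel":[0,0,-0.01],"yaw":0,"jaw":240}]'

```text
t: 9.47
tcp_pos: [0.526, -0.4259, 0.2143]
orientation: [180.0, -0.0, 3.8]
contact_force: [0.6, 0.1, -1.7]
width: 0.295
```

>>> play_rows --commands '[{"travel":[-0.015,0,0],"yaw":0,"jaw":240},{"travel":[-0.03,0,0],"yaw":0,"jaw":240},{"travel":[-0.045,0,0],"yaw":0,"jaw":240},{"travel":[-0.06,0,0],"yaw":0,"jaw":240},{"travel":[-0.075,0,0],"yaw":0,"jaw":240}]'

```text
t: 9.88
tcp_pos: [0.4504, -0.4308, 0.2137]
orientation: [-180.0, 0.0, 3.8]
contact_force: [1.1, -0.4, -2.3]
width: 0.294
```

>>> play_rows --commands '[{"travel":[0,0,-0.02],"yaw":0,"jaw":240},{"travel":[0,0,-0.04],"yaw":0,"jaw":240},{"travel":[0,0,-0.04],"yaw":0,"jaw":240},{"travel":[0,0,-0.04],"yaw":0,"jaw":240},{"travel":[0,0,-0.04],"yaw":0,"jaw":240}]'

```text
t: 10.3
tcp_pos: [0.4512, -0.4307, 0.2528]
orientation: [-180.0, 0.0, 3.8]
contact_force: [-0.2, 0.4, -2.2]
width: 0.294
```

```bash
python3 - <<'E'
from h import *
s=monitor.read_state();print({k:np.round(s[k],3) for k in ["tcp_pos","orientation","contact_force","joint_pos","width"]})
a=snap("top");b=snap("scene");cv2.imwrite("pics/top2.png",a)
cv2.imwrite("pics/c3.png",np.hstack([cv2.resize(a[160:340,290:510],(440,360),interpolation=2),cv2.resize(b[130:310,110:290],(360,360),interpolation=2)]))
E
```

```text
{'tcp_pos': array([ 0.451, -0.431,  0.253]), 'orientation': array([-1.7996e+02,  3.2000e-02,  3.8340e+00]), 'contact_force': array([-0.166,  0.449, -2.175]), 'joint_pos': array([-4.67970e+01,  9.23700e+00,  6.45210e+01,  1.00000e-03,
        1.06294e+02,  3.93680e+01]), 'width': np.float64(0.294)}
```

View pics/c3.png

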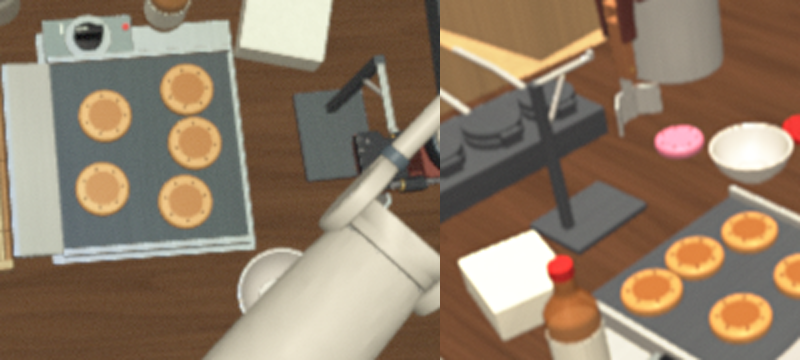

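>>> play_rows --commands '[{"travel":[0.003,-0.04,0],"yaw":0.02,"jaw":240},{"travel":[0.006,-0.08,0],"yaw":0.04,"jaw":240},{"travel":[0.009,-0.12,0],"yaw":0.058,"jaw":240},{"travel":[0.012,-0.16,0],"yaw":0.058,"jaw":240},{"travel":[0.0134,-0.2,0],"yaw":0.058,"jaw":240}]'

```text
t: 10.82
tcp_pos: [0.4507, -0.2284, 0.2523]
orientation: [-179.9, 0.1, 1.2]
contact_force: [1.4, 0.3, -1.9]
width: 0.295
```

>>> play_rows --commands '[{"travel":[0.03,-0.018,0],"yaw":0,"jaw":240},{"travel":[0.06,-0.036,0],"yaw":0,"jaw":240},{"travel":[0.09,-0.054,0],"yaw":0,"jaw":240},{"travel":[0.12,-0.07,0],"yaw":0,"jaw":240},{"travel":[0.15,-0.088,0],"yaw":0,"jaw":240}]'

```text
t: 11.23
tcp_pos: [0.6002, -0.1379, 0.2525]
orientation: [-180.0, 0.1, 1.2]
contact_force: [-0.9, -1.4, -1.3]
width: 0.293
```

>>> play_rows --commands '[{"travel":[0,0,0.02],"yaw":0,"jaw":240},{"travel":[0,0,0.035],"yaw":0,"jaw":240},{"travel":[0,0,0.05],"yaw":0,"jaw":240},{"travel":[0,0,0.05],"yaw":0,"jaw":240},{"travel":[0,0,0.05],"yaw":0,"jaw":240}]'

```text
t: 11.65
tcp_pos: [0.5985, -0.1389, 0.2018]
orientation: [-179.9, 0.2, 1.2]
contact_force: [-0.3, -0.1, -1.5]
width: 0.296
```

```bash
python3 - <<'E'
from h import *
s=monitor.read_state();print({k:np.round(s[k],4) for k in ["tcp_pos","orientation","contact_force","width"]})
cv2.imwrite("pics/w4.png",snap("wrist"))
E
```

```text
{'tcp_pos': array([ 0.5985, -0.1389,  0.2018]), 'orientation': array([-179.9311,    0.2249,    1.2272]), 'contact_force': array([-0.3142, -0.0699, -1.5059]), 'width': np.float64(0.2957)}
```

View pics/w4.png

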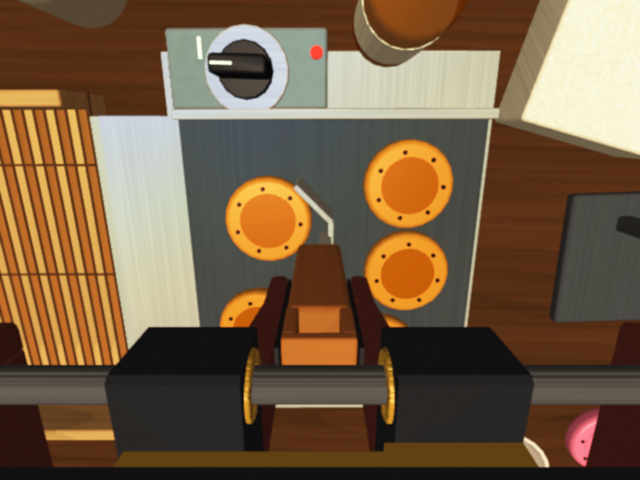

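>>> play_rows --commands '[{"travel":[0,0,0.015],"yaw":0,"jaw":240},{"travel":[0,0,0.03],"yaw":0,"jaw":240},{"travel":[0,0,0.035],"yaw":0,"jaw":240},{"travel":[0,0,0.035],"yaw":0,"jaw":240},{"travel":[0,0,0.035],"yaw":0,"jaw":240}]'

```text
t: 12.12
tcp_pos: [0.5993, -0.1393, 0.1699]
orientation: [180.0, -0.0, 1.2]
contact_force: [0.3, 0.7, -2.2]
width: 0.295
```

>>> play_rows --commands '[{"travel":[0,-0.015,0],"yaw":0,"jaw":240},{"travel":[0,-0.03,0],"yaw":0,"jaw":240},{"travel":[-0.001,-0.045,0],"yaw":0,"jaw":240},{"travel":[-0.002,-0.06,0],"yaw":0,"jaw":240},{"travel":[-0.002,-0.075,0],"yaw":0,"jaw":240}]'

```text
t: 12.53
tcp_pos: [0.5956, -0.0623, 0.1697]
orientation: [180.0, -0.1, 1.3]
contact_force: [0.2, -1.3, -1.0]
width: 0.293
```

>>> play_rows --commands '[{"travel":[0,-0.015,0],"yaw":0,"jaw":240},{"travel":[0,-0.03,-0.003],"yaw":0,"jaw":240},{"travel":[-0.001,-0.045,-0.0055],"yaw":0,"jaw":240},{"travel":[-0.002,-0.06,-0.0085],"yaw":0,"jaw":240},{"travel":[-0.002,-0.075,-0.011],"yaw":0,"jaw":240}]'

```text
t: 12.95
tcp_pos: [0.5918, 0.0124, 0.1803]
orientation: [180.0, 0.0, 1.2]
contact_force: [-0.1, -1.3, -1.2]
width: 0.291
```

>>> play_rows --commands '[{"travel":[0,-0.015,-0.001],"yaw":0,"jaw":240},{"travel":[0,-0.03,-0.001],"yaw":0,"jaw":240},{"travel":[-0.001,-0.045,-0.001],"yaw":0,"jaw":240},{"travel":[-0.002,-0.06,-0.001],"yaw":0,"jaw":240},{"travel":[-0.002,-0.075,0],"yaw":0,"jaw":240}]'

```text
t: 13.37
tcp_pos: [0.5882, 0.0873, 0.1805]
orientation: [-180.0, -0.0, 1.2]
contact_force: [0.4, 0.0, -1.6]
width: 0.29
```

>>> play_rows --commands '[{"travel":[0,-0.015,0.003],"yaw":0,"jaw":240},{"travel":[0,-0.03,0.006],"yaw":0,"jaw":240},{"travel":[0,-0.045,0.006],"yaw":0,"jaw":240},{"travel":[0,-0.06,0.006],"yaw":0,"jaw":240},{"travel":[0,-0.075,0.006],"yaw":0,"jaw":240}]'

```text
t: 13.78
tcp_pos: [0.5866, 0.1623, 0.1739]
orientation: [-180.0, 0.0, 1.2]
contact_force: [0.2, -0.4, -2.4]
width: 0.299
```

```bash
cat >> h.py <<'E'
O=np.array([.543,-.0245]);th=np.radians(1.15)
ex=np.array([np.cos(th),np.sin(th)]);ey=np.array([-np.sin(th),np.cos(th)])
def H(p): d=np.array(p[:2])-O;return np.round([d@ex,d@ey],4)
def crackers(fn=None):
    im=snap("top"); fn and cv2.imwrite(fn,im)
    hsv=cv2.cvtColor(im,cv2.COLOR_BGR2HSV)
    return im,hsv
def tcp():
    s=monitor.read_state();print("t",round(s["t"],1),"H tcp",H(s["tcp_pos"]-[.0025,0,0]),"bladez",round(s["tcp_pos"][2]-.143,4),np.round(s["contact_force"],1),np.round(s["orientation"],1),"w",round(s["width"],3))
E
python3 - <<'E'
from h import *
tcp()
cv2.imwrite("pics/w5.png",snap("wrist"));cv2.imwrite("pics/top3.png",snap("top"))
E
```

```text
t 13.8 H tcp [0.0449 0.1859] bladez 0.0309 [ 0.2 -0.4 -2.4] [-180.     0.     1.2] w 0.299
```

View pics/w5.png

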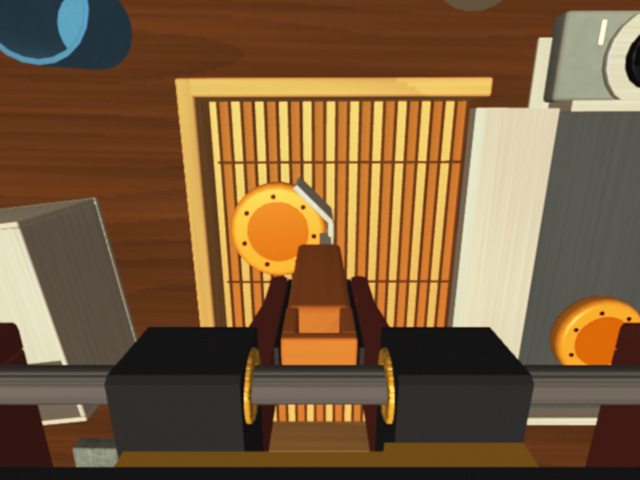

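>>> play_rows --commands '[{"travel":[0,0.003,-0.02],"yaw":0,"jaw":240},{"travel":[0,0.005,-0.04],"yaw":0,"jaw":240},{"travel":[0,0.005,-0.07],"yaw":0,"jaw":240},{"travel":[-0.01,0.035,-0.07],"yaw":0,"jaw":240},{"travel":[-0.02,0.07,-0.07],"yaw":0,"jaw":240}]'

```text
t: 14.3
tcp_pos: [0.5691, 0.091, 0.2467]
orientation: [-180.0, -0.3, 1.4]
contact_force: [0.9, -0.4, -2.6]
width: 0.293
```

>>> play_rows --commands '[{"travel":[-0.016,0.038,0],"yaw":0,"jaw":240},{"travel":[-0.032,0.075,0],"yaw":0,"jaw":240},{"travel":[-0.048,0.112,0],"yaw":0,"jaw":240},{"travel":[-0.064,0.15,0],"yaw":0,"jaw":240},{"travel":[-0.078,0.185,0],"yaw":0,"jaw":240}]'

```text
t: 14.72
tcp_pos: [0.4931, -0.0985, 0.2444]
orientation: [180.0, -0.0, 1.2]
contact_force: [1.1, -0.8, -1.7]
width: 0.291
```

>>> play_rows --commands '[{"travel":[0,0.034,0],"yaw":0,"jaw":240},{"travel":[0,0.034,0.02],"yaw":0,"jaw":240},{"travel":[0,0.034,0.03],"yaw":0,"jaw":240},{"travel":[0,0.034,0.03],"yaw":0,"jaw":240},{"travel":[0,0.034,0.03],"yaw":0,"jaw":240}]'

```text
t: 15.13
tcp_pos: [0.4947, -0.1297, 0.2132]
orientation: [-179.9, 0.1, 1.3]
contact_force: [-0.6, 0.1, -0.4]
width: 0.293
```

```bash
python3 - <<'E'
from h import *
tcp()
im=snap("top");cv2.imwrite("pics/top4.png",im)
h=cv2.cvtColor(im,cv2.COLOR_BGR2HSV)
for n in("top3","top4"):
    im=cv2.imread(f"pics/{n}.png");g=cv2.GaussianBlur(im,(3,3),0);h=cv2.cvtColor(g,cv2.COLOR_BGR2HSV)
    m=cv2.inRange(h,(8,90,150),(25,255,255));m[:, :195]=0;m[:,430:]=0;m[:180]=0;m[300:]=0
    m=cv2.morphologyEx(m,cv2.MORPH_OPEN,np.ones((9,9),np.uint8))
    k,l,st,ce=cv2.connectedComponentsWithStats(m)
    for s,c in zip(st[1:],ce[1:]):
        if s[4]>100: print(n,s,np.round(c,1),H(p2w("top",c,.036)))
E
```

```text
t 15.1 H tcp [-0.0529 -0.1041] bladez 0.0702 [-0.6  0.1 -0.4] [-1.799e+02  1.000e-01  1.300e+00] w 0.293
top3 [371 193  25  24 514] [382.9 204.3] [ 0.0803 -0.1911]
top3 [225 219  22  23 432] [234.9 229.4] [0.0365 0.2322]
top3 [375 219  25  25 535] [386.9 231. ] [ 0.002  -0.1945]
top3 [328 242  26  25 549] [340.7 254. ] [-0.0547 -0.0593]
top3 [370 248  26  26 562] [382.3 260.5] [-0.0809 -0.1732]
top4 [225 213  30  29 769] [239.2 226.8] [0.0432 0.2198]
top4 [343 248  11  15 159] [347.9 254.9] [-0.0587 -0.0792]
top4 [370 248  19  24 375] [378.8 259. ] [-0.0761 -0.164 ]
```

>>> play_rows --commands '[{"travel":[-0.001,0,0.015],"yaw":0,"jaw":240},{"travel":[-0.001,0,0.03],"yaw":0,"jaw":240},{"travel":[-0.001,0,0.043],"yaw":0,"jaw":240},{"travel":[-0.001,0,0.043],"yaw":0,"jaw":240},{"travel":[-0.001,0,0.043],"yaw":0,"jaw":240}]'

```text
t: 15.6
tcp_pos: [0.4939, -0.1297, 0.1707]
orientation: [-180.0, 0.1, 1.3]
contact_force: [-0.5, 0.0, -2.2]
width: 0.294
```

>>> play_rows --commands '[{"travel":[0,-0.012,0],"yaw":0,"jaw":240},{"travel":[0,-0.024,0],"yaw":0,"jaw":240},{"travel":[0.001,-0.036,0],"yaw":0,"jaw":240},{"travel":[0.002,-0.048,0],"yaw":0,"jaw":240},{"travel":[0.003,-0.063,0],"yaw":0,"jaw":240}]'

```text
t: 16.02
tcp_pos: [0.496, -0.0664, 0.1719]
orientation: [179.9, -0.1, 1.2]
contact_force: [0.2, -1.2, -0.6]
width: 0.295
```

>>> play_rows --commands '[{"travel":[0,-0.015,0],"yaw":0,"jaw":240},{"travel":[0.001,-0.03,-0.003],"yaw":0,"jaw":240},{"travel":[0.002,-0.045,-0.0055],"yaw":0,"jaw":240},{"travel":[0.003,-0.06,-0.0085],"yaw":0,"jaw":240},{"travel":[0.004,-0.075,-0.011],"yaw":0,"jaw":240}]'

```text
t: 16.43
tcp_pos: [0.498, 0.0095, 0.1826]
orientation: [180.0, -0.0, 1.3]
contact_force: [0.4, -1.1, -1.6]
width: 0.295
```

>>> play_rows --commands '[{"travel":[0,-0.015,-0.001],"yaw":0,"jaw":240},{"travel":[0.001,-0.03,-0.001],"yaw":0,"jaw":240},{"travel":[0.002,-0.045,-0.001],"yaw":0,"jaw":240},{"travel":[0.003,-0.06,-0.001],"yaw":0,"jaw":240},{"travel":[0.004,-0.075,0],"yaw":0,"jaw":240}]'

```text
t: 16.85
tcp_pos: [0.5004, 0.0844, 0.1831]
orientation: [180.0, -0.1, 1.3]
contact_force: [-0.5, -3.7, 6.3]
width: 0.293
```

>>> play_rows --commands '[{"travel":[0,-0.015,0.003],"yaw":0,"jaw":240},{"travel":[0.001,-0.03,0.006],"yaw":0,"jaw":240},{"travel":[0.002,-0.045,0.006],"yaw":0,"jaw":240},{"travel":[0.002,-0.06,0.006],"yaw":0,"jaw":240},{"travel":[0.002,-0.077,0.006],"yaw":0,"jaw":240}]'

```text
t: 17.27
tcp_pos: [0.5018, 0.1607, 0.1797]
orientation: [180.0, -0.4, 1.2]
contact_force: [-0.5, 0.8, -2.4]
width: 0.295
```

>>> play_rows --commands '[{"travel":[0,0.003,-0.02],"yaw":0,"jaw":240},{"travel":[0,0.005,-0.04],"yaw":0,"jaw":240},{"travel":[0,0.005,-0.07],"yaw":0,"jaw":240},{"travel":[0.015,0.035,-0.07],"yaw":0,"jaw":240},{"travel":[0.03,0.07,-0.07],"yaw":0,"jaw":240}]'

```text
t: 17.68
tcp_pos: [0.5329, 0.0932, 0.2496]
orientation: [-179.9, -0.3, 1.5]
contact_force: [1.0, 0.2, -2.5]
width: 0.296
```

```bash
cat > det.py <<'E'
from h import *
def det(fn):
    im=snap("top");cv2.imwrite(fn,im)
    h=cv2.cvtColor(cv2.GaussianBlur(im,(3,3),0),cv2.COLOR_BGR2HSV)
    m=cv2.inRange(h,(8,90,150),(25,255,255));m[:, :195]=0;m[:,430:]=0;m[:180]=0;m[300:]=0
    m=cv2.morphologyEx(m,cv2.MORPH_OPEN,np.ones((9,9),np.uint8))
    k,l,st,ce=cv2.connectedComponentsWithStats(m)
    for s,c in zip(st[1:],ce[1:]):
        if s[4]>100: print(s[2:],H(p2w("top",c,.036)))
tcp();import sys;det("pics/"+sys.argv[1])
E
python3 det.py top5.png
```

```text
t 17.7 H tcp [-0.0103  0.1179] bladez 0.1066 [ 1.   0.2 -2.5] [-179.9   -0.3    1.5] w 0.296
[ 25  24 516] [ 0.0802 -0.191 ]
[ 25  25 535] [ 0.002  -0.1945]
[ 33  22 512] [-0.0467  0.1207]
[ 25  26 554] [-0.0808 -0.1726]
```

```bash
python3 - <<'E'
from h import *
a=cv2.imread("pics/top5.png");b=snap("scene")
cv2.imwrite("pics/c5.png",np.hstack([cv2.resize(a[170:310,200:430],None,fx=1.9,fy=1.9,interpolation=2),cv2.resize(b[230:400,250:440],(360,266),interpolation=2)[:266]]))
E
```

```text
(no output)
```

View pics/c5.png

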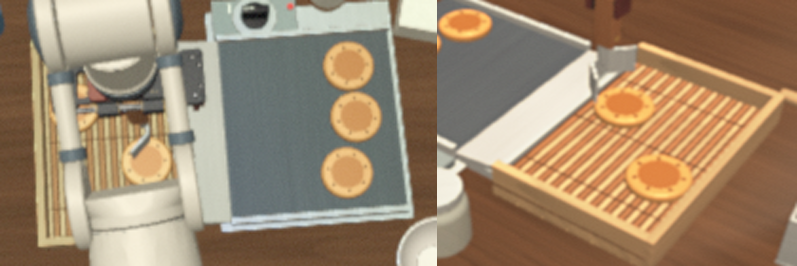

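>>> play_rows --commands '[{"travel":[-0.01,0.04,0],"yaw":0,"jaw":240},{"travel":[-0.02,0.08,0],"yaw":0,"jaw":240},{"travel":[-0.03,0.12,0],"yaw":0,"jaw":240},{"travel":[-0.04,0.158,0],"yaw":0,"jaw":240},{"travel":[-0.04,0.158,0],"yaw":0,"jaw":240}]'

```text
t: 18.2
tcp_pos: [0.4942, -0.0727, 0.2462]
orientation: [179.8, 0.0, 0.9]
contact_force: [0.2, 0.1, -0.9]
width: 0.296
```

```bash
python3 det.py top6.png
```

```text
t 18.2 H tcp [-0.0522 -0.0471] bladez 0.1032 [ 0.2  0.1 -0.9] [179.8   0.    0.9] w 0.296
[ 30  29 769] [0.0432 0.2198]
[ 16  23 322] [ 0.0015 -0.2065]
[ 36  30 839] [-0.0433  0.1196]
[ 20  26 455] [-0.082  -0.1781]
```

```bash
cat > tm.py <<'E'
from h import *
import sys
def tm(fn,regs):
    im=cv2.imread(fn);T=cv2.imread("pics/top6.png")
    t=T[209:245,222:258]; k=np.zeros((36,36),np.uint8);cv2.circle(k,(17,18),17,255,-1)
    for (u0,v0,u1,v1) in regs:
        r=cv2.matchTemplate(im[v0:v1,u0:u1],t,cv2.TM_CCORR_NORMED,mask=cv2.merge([k]*3))
        _,s,_,p=cv2.minMaxLoc(r);c=(p[0]+u0+17.2,p[1]+v0+17.8);print(c,round(s,4),H(p2w("top",c,.040)))
if __name__=="__main__": tm(sys.argv[1],eval(sys.argv[2]))
E
python3 tm.py pics/top6.png "[(215,195,265,250),(230,225,310,290)]"
```

```text
(239.2, 226.8) 1.0 [0.0422 0.2192]
(278.2, 254.8) 0.9951 [-0.0455  0.1142]
```

>>> play_rows --commands '[{"travel":[0.006,-0.035,0],"yaw":0,"jaw":240},{"travel":[0.006,-0.07,0],"yaw":0,"jaw":240},{"travel":[0.006,-0.105,0],"yaw":0,"jaw":240},{"travel":[0.006,-0.121,0],"yaw":0,"jaw":240},{"travel":[0.006,-0.121,0.02],"yaw":0,"jaw":240}]'

```text
t: 18.67
tcp_pos: [0.4999, 0.0587, 0.2301]
orientation: [-179.8, -0.4, 1.6]
contact_force: [0.4, 1.0, -0.4]
width: 0.295
```

>>> play_rows --commands '[{"travel":[0,0,0.02],"yaw":0,"jaw":240},{"travel":[0,0,0.03],"yaw":0,"jaw":240},{"travel":[0,0,0.035],"yaw":0,"jaw":240},{"travel":[0,0,0.035],"yaw":0,"jaw":240},{"travel":[0,0,0.035],"yaw":0,"jaw":240}]'

```text
t: 19.08
tcp_pos: [0.4992, 0.0532, 0.1916]
orientation: [-180.0, -0.0, 1.2]
contact_force: [0.1, -0.1, -1.4]
width: 0.294
```

```bash
python3 -c "from h import *;tcp()"
```

```text
t 19.1 H tcp [-0.0447  0.0786] bladez 0.0486 [ 0.1 -0.1 -1.4] [-180.    -0.     1.2] w 0.294
```

>>> play_rows --commands '[{"travel":[0,0.003,0],"yaw":0,"jaw":240},{"travel":[0,0.003,0.007],"yaw":0,"jaw":240},{"travel":[0,0.003,0.0135],"yaw":0,"jaw":240},{"travel":[0,0.003,0.0135],"yaw":0,"jaw":240},{"travel":[0,0.003,0.0135],"yaw":0,"jaw":240}]'

```text
t: 19.5
tcp_pos: [0.4989, 0.0495, 0.1767]
orientation: [-180.0, 0.1, 1.2]
contact_force: [-0.2, -0.8, -1.7]
width: 0.298
```

>>> play_rows --commands '[{"travel":[0,-0.006,0],"yaw":0,"jaw":240},{"travel":[0,-0.013,0],"yaw":0,"jaw":240},{"travel":[0.001,-0.02,0.002],"yaw":0,"jaw":240},{"travel":[0.001,-0.03,0.005],"yaw":0,"jaw":240},{"travel":[0.002,-0.042,0.006],"yaw":0,"jaw":240}]'

```text
t: 19.92
tcp_pos: [0.5002, 0.0925, 0.1711]
orientation: [180.0, 0.0, 1.2]
contact_force: [-0.3, -1.9, -0.3]
width: 0.294
```

>>> play_rows --commands '[{"travel":[0,-0.014,0],"yaw":0,"jaw":240},{"travel":[0.001,-0.028,0],"yaw":0,"jaw":240},{"travel":[0.002,-0.042,0],"yaw":0,"jaw":240},{"travel":[0.002,-0.056,0],"yaw":0,"jaw":240},{"travel":[0.002,-0.068,0],"yaw":0,"jaw":240}]'

```text
t: 20.33
tcp_pos: [0.5005, 0.1618, 0.171]
orientation: [-180.0, 0.0, 1.3]
contact_force: [-0.3, -0.6, -2.5]
width: 0.296
```

```bash
python3 det.py top7.png; python3 tm.py pics/top7.png "[(215,195,265,250),(200,225,310,290)]"
```

```text
t 20.3 H tcp [-0.0413  0.1872] bladez 0.028 [-0.3 -0.6 -2.5] [-180.     0.     1.3] w 0.296
[ 25  24 516] [ 0.0802 -0.191 ]
[ 25  25 534] [ 0.0019 -0.1945]
[ 25  26 553] [-0.0809 -0.1726]
[ 21  16 283] [-0.0513  0.2313]
(232.2, 212.8) 0.971 [0.0843 0.2374]
(241.2, 267.8) 0.9788 [-0.0749  0.2183]
```

>>> play_rows --commands '[{"travel":[0,0.003,-0.02],"yaw":0,"jaw":240},{"travel":[0,0.005,-0.04],"yaw":0,"jaw":240},{"travel":[0,0.005,-0.07],"yaw":0,"jaw":240},{"travel":[-0.005,0.035,-0.07],"yaw":0,"jaw":240},{"travel":[-0.01,0.07,-0.07],"yaw":0,"jaw":240}]'

```text
t: 20.8
tcp_pos: [0.4929, 0.0909, 0.2437]
orientation: [-179.9, -0.2, 1.5]
contact_force: [0.3, -1.0, -2.9]
width: 0.293
```

>>> play_rows --commands '[{"travel":[-0.006,0.038,0],"yaw":0,"jaw":240},{"travel":[-0.012,0.076,0],"yaw":0,"jaw":240},{"travel":[-0.018,0.114,0],"yaw":0,"jaw":240},{"travel":[-0.024,0.152,0],"yaw":0,"jaw":240},{"travel":[-0.031,0.19,0],"yaw":0,"jaw":240}]'

```text
t: 21.22
tcp_pos: [0.4649, -0.1023, 0.2415]
orientation: [-180.0, -0.0, 1.3]
contact_force: [1.1, 0.2, -1.9]
width: 0.296
```

>>> play_rows --commands '[{"travel":[0,0.038,0],"yaw":0,"jaw":240},{"travel":[0,0.076,0],"yaw":0,"jaw":240},{"travel":[0,0.114,0],"yaw":0,"jaw":240},{"travel":[0,0.146,0],"yaw":0,"jaw":240},{"travel":[0,0.146,0],"yaw":0,"jaw":240}]'

```text
t: 21.63
tcp_pos: [0.4678, -0.2518, 0.2403]
orientation: [179.9, 0.1, 0.9]
contact_force: [1.1, -0.2, -1.6]
width: 0.294
```

>>> play_rows --commands '[{"travel":[0,0,0.01],"yaw":0,"jaw":240},{"travel":[0,0,0.02],"yaw":0,"jaw":240},{"travel":[0,0,0.03],"yaw":0,"jaw":240},{"travel":[0,0,0.03],"yaw":0,"jaw":240},{"travel":[0,0,0.03],"yaw":0,"jaw":240}]'

```text
t: 22.05
tcp_pos: [0.4682, -0.2455, 0.2101]
orientation: [-179.9, 0.1, 1.3]
contact_force: [0.1, -0.4, -1.0]
width: 0.291
```

```bash
python3 det.py top8.png; python3 tm.py pics/top8.png "[(215,195,265,250),(200,225,310,290)]"
```

```text
t 22.1 H tcp [-0.0817 -0.2194] bladez 0.0671 [ 0.1 -0.4 -1. ] [-1.799e+02  1.000e-01  1.300e+00] w 0.291
[ 25  24 516] [ 0.0802 -0.191 ]
[  32   60 1601] [-0.0018  0.2198]
[ 10  12 115] [-0.0738 -0.1521]
(239.2, 226.8) 0.9999 [0.0422 0.2192]
(240.2, 257.8) 0.9978 [-0.0466  0.22  ]
```

>>> play_rows --commands '[{"travel":[0,0,0.015],"yaw":0,"jaw":240},{"travel":[0,0,0.03],"yaw":0,"jaw":240},{"travel":[0,0,0.043],"yaw":0,"jaw":240},{"travel":[0,0,0.043],"yaw":0,"jaw":240},{"travel":[0,0,0.043],"yaw":0,"jaw":240}]'

```text
t: 22.52
tcp_pos: [0.4682, -0.2466, 0.168]
orientation: [-180.0, 0.1, 1.2]
contact_force: [-0.5, -0.8, -1.9]
width: 0.295
```

>>> play_rows --commands '[{"travel":[0,-0.015,0],"yaw":0,"jaw":240},{"travel":[0,-0.034,0],"yaw":0,"jaw":240},{"travel":[0,-0.053,0],"yaw":0,"jaw":240},{"travel":[0,-0.071,0],"yaw":0,"jaw":240},{"travel":[0,-0.09,0],"yaw":0,"jaw":240}]'

```text
t: 22.93
tcp_pos: [0.4668, -0.1559, 0.1699]
orientation: [179.9, -0.1, 1.2]
contact_force: [0.2, -1.1, -2.5]
width: 0.298
```

>>> play_rows --commands '[{"travel":[0,-0.018,0],"yaw":0,"jaw":240},{"travel":[0,-0.036,0],"yaw":0,"jaw":240},{"travel":[0,-0.054,0],"yaw":0,"jaw":240},{"travel":[0,-0.072,0],"yaw":0,"jaw":240},{"travel":[0,-0.09,0],"yaw":0,"jaw":240}]'

```text
t: 23.35
tcp_pos: [0.4648, -0.0657, 0.17]
orientation: [180.0, -0.1, 1.2]
contact_force: [0.0, -1.4, -2.3]
width: 0.291
```

```bash
python3 -c "from h import *;tcp()"
```

```text
t 23.4 H tcp [-0.0815 -0.0396] bladez 0.027 [ 0.  -1.4 -2.3] [ 1.8e+02 -1.0e-01  1.2e+00] w 0.291
```

>>> play_rows --commands '[{"travel":[0,-0.015,0],"yaw":0,"jaw":240},{"travel":[0,-0.03,-0.002],"yaw":0,"jaw":240},{"travel":[0,-0.045,-0.004],"yaw":0,"jaw":240},{"travel":[0,-0.06,-0.006],"yaw":0,"jaw":240},{"travel":[0,-0.075,-0.008],"yaw":0,"jaw":240}]'

```text
t: 23.77
tcp_pos: [0.4633, 0.0085, 0.1785]
orientation: [179.9, -0.2, 1.2]
contact_force: [-0.6, -3.4, 0.2]
width: 0.293
```

>>> play_rows --commands '[{"travel":[0,-0.012,0],"yaw":0,"jaw":240},{"travel":[0,-0.024,0],"yaw":0,"jaw":240},{"travel":[0,-0.036,0],"yaw":0,"jaw":240},{"travel":[0,-0.048,0],"yaw":0,"jaw":240},{"travel":[0,-0.056,0.001],"yaw":0,"jaw":240}]'

```text
t: 24.18
tcp_pos: [0.462, 0.0653, 0.1772]
orientation: [-180.0, -0.2, 1.3]
contact_force: [0.1, -1.0, -1.0]
width: 0.297
```

>>> play_rows --commands '[{"travel":[0,-0.006,0.003],"yaw":0,"jaw":240},{"travel":[0,-0.012,0.005],"yaw":0,"jaw":240},{"travel":[0,-0.018,0.005],"yaw":0,"jaw":240},{"travel":[0,-0.024,0.005],"yaw":0,"jaw":240},{"travel":[0,-0.024,0.005],"yaw":0,"jaw":240}]'

```text
t: 24.6
tcp_pos: [0.4612, 0.089, 0.1703]
orientation: [-179.9, 0.0, 1.3]
contact_force: [0.4, -0.3, -1.3]
width: 0.292
```

>>> play_rows --commands '[{"travel":[0,0.003,-0.02],"yaw":0,"jaw":240},{"travel":[0,0.005,-0.04],"yaw":0,"jaw":240},{"travel":[0,0.005,-0.07],"yaw":0,"jaw":240},{"travel":[0.02,0.035,-0.07],"yaw":0,"jaw":240},{"travel":[0.04,0.07,-0.07],"yaw":0,"jaw":240}]'

```text
t: 25.02
tcp_pos: [0.504, 0.0196, 0.2438]
orientation: [-180.0, -0.3, 1.5]
contact_force: [0.8, 0.4, -2.2]
width: 0.293
```

>>> play_rows --commands '[{"travel":[0.025,0.03,0],"yaw":0,"jaw":240},{"travel":[0.05,0.06,0],"yaw":0,"jaw":240},{"travel":[0.075,0.09,0],"yaw":0,"jaw":240},{"travel":[0.1,0.12,0],"yaw":0,"jaw":240},{"travel":[0.124,0.15,0],"yaw":0,"jaw":240}]'

```text
t: 25.43
tcp_pos: [0.6311, -0.1304, 0.24]
orientation: [-180.0, 0.0, 1.2]
contact_force: [0.2, 0.2, -0.6]
width: 0.294
```

```bash
python3 det.py top9.png; python3 tm.py pics/top9.png "[(215,195,265,250),(200,225,255,290),(245,235,310,295)]"
```

```text
t 25.4 H tcp [ 0.0834 -0.1076] bladez 0.097 [ 0.2  0.2 -0.6] [-180.     0.     1.2] w 0.294
[ 13  17 201] [ 0.0881 -0.175 ]
[  59   76 2442] [-0.0259  0.1964]
[ 10  13 125] [-0.0026 -0.2155]
(239.2, 226.8) 0.9999 [0.0422 0.2192]
(236.2, 257.8) 0.9799 [-0.0458  0.2311]
(267.2, 270.8) 0.9958 [-0.0883  0.147 ]
```

>>> play_rows --commands '[{"travel":[0,0.035,0],"yaw":0,"jaw":240},{"travel":[0,0.07,0],"yaw":0,"jaw":240},{"travel":[0,0.105,0],"yaw":0,"jaw":240},{"travel":[0,0.127,0],"yaw":0,"jaw":240},{"travel":[0,0.127,0],"yaw":0,"jaw":240}]'

```text
t: 25.9
tcp_pos: [0.6317, -0.2605, 0.2389]
orientation: [180.0, 0.1, 0.9]
contact_force: [-0.1, 0.0, -2.2]
width: 0.288
```

>>> play_rows --commands '[{"travel":[0,0,0.01],"yaw":0,"jaw":240},{"travel":[0,0,0.02],"yaw":0,"jaw":240},{"travel":[0,0,0.03],"yaw":0,"jaw":240},{"travel":[0,0,0.03],"yaw":0,"jaw":240},{"travel":[0,0,0.03],"yaw":0,"jaw":240}]'

```text
t: 26.32
tcp_pos: [0.6323, -0.254, 0.2087]
orientation: [-179.9, 0.1, 1.3]
contact_force: [-0.7, 0.4, -1.6]
width: 0.297
```

```bash
python3 det.py top10.png; python3 tm.py pics/top10.png "[(215,195,265,250),(200,225,255,290),(245,235,310,295)]";python3 -c "
from h import *
im=snap('wrist');cv2.imwrite('pics/w6.png',im)"
```

```text
t 26.3 H tcp [ 0.0822 -0.2312] bladez 0.0657 [-0.7  0.4 -1.6] [-1.799e+02  1.000e-01  1.300e+00] w 0.297
[  58   72 2362] [-0.0286  0.1959]
(239.2, 226.8) 0.9999 [0.0422 0.2192]
(236.2, 257.8) 0.9802 [-0.0458  0.2311]
(267.2, 270.8) 0.9958 [-0.0883  0.147 ]
```

View pics/w6.png

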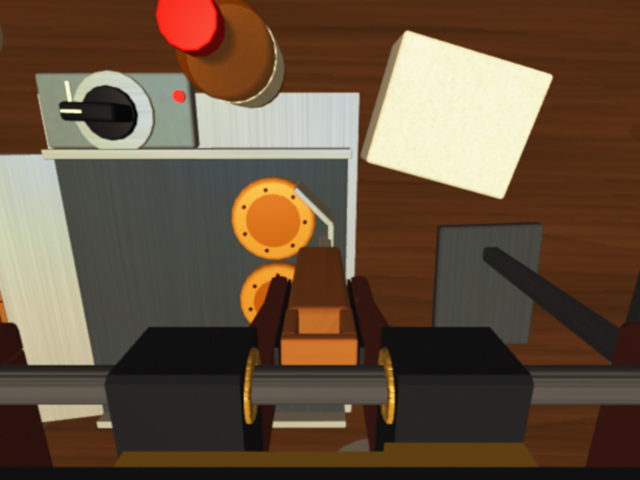

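>>> play_rows --commands '[{"travel":[0.001,0.003,0.015],"yaw":0,"jaw":240},{"travel":[0.001,0.003,0.03],"yaw":0,"jaw":240},{"travel":[0.001,0.003,0.041],"yaw":0,"jaw":240},{"travel":[0.001,0.003,0.041],"yaw":0,"jaw":240},{"travel":[0.001,0.003,0.041],"yaw":0,"jaw":240}]'

```text
t: 26.83
tcp_pos: [0.6335, -0.2582, 0.169]
orientation: [-180.0, 0.1, 1.2]
contact_force: [0.5, -0.1, -1.6]
width: 0.295
```

>>> play_rows --commands '[{"travel":[0,-0.015,0],"yaw":0,"jaw":240},{"travel":[0,-0.034,0],"yaw":0,"jaw":240},{"travel":[0,-0.055,0],"yaw":0,"jaw":240},{"travel":[0,-0.075,0],"yaw":0,"jaw":240},{"travel":[0,-0.095,0],"yaw":0,"jaw":240}]'

```text
t: 27.25
tcp_pos: [0.6321, -0.1617, 0.1712]
orientation: [180.0, -0.1, 1.2]
contact_force: [-0.2, -0.2, -1.8]
width: 0.29
```

>>> play_rows --commands '[{"travel":[0,-0.02,0],"yaw":0,"jaw":240},{"travel":[0,-0.04,0],"yaw":0,"jaw":240},{"travel":[0,-0.06,0],"yaw":0,"jaw":240},{"travel":[0,-0.08,0],"yaw":0,"jaw":240},{"travel":[0,-0.1,0],"yaw":0,"jaw":240}]'

```text
t: 27.67
tcp_pos: [0.6298, -0.0616, 0.1713]
orientation: [180.0, -0.1, 1.2]
contact_force: [-0.3, -1.4, -2.5]
width: 0.295
```

```bash
python3 det.py top11.png
```

```text
t 27.7 H tcp [ 0.0835 -0.0388] bladez 0.0283 [-0.3 -1.4 -2.5] [ 1.8e+02 -1.0e-01  1.2e+00] w 0.295
[ 20  21 364] [ 0.0836 -0.0087]
[  59   73 2383] [-0.0277  0.1964]
[ 26  25 540] [ 0.0014 -0.1933]
```

>>> play_rows --commands '[{"travel":[0,-0.015,0],"yaw":0,"jaw":240},{"travel":[0,-0.03,-0.001],"yaw":0,"jaw":240},{"travel":[0,-0.045,-0.003],"yaw":0,"jaw":240},{"travel":[0,-0.06,-0.005],"yaw":0,"jaw":240},{"travel":[0,-0.075,-0.007],"yaw":0,"jaw":240}]'

```text
t: 28.13
tcp_pos: [0.6282, 0.0124, 0.1774]
orientation: [179.9, -0.1, 1.2]
contact_force: [0.2, -2.2, -0.2]
width: 0.297
```

>>> play_rows --commands '[{"travel":[0,-0.012,0],"yaw":0,"jaw":240},{"travel":[0,-0.024,0],"yaw":0,"jaw":240},{"travel":[0,-0.036,0],"yaw":0,"jaw":240},{"travel":[0,-0.048,0],"yaw":0,"jaw":240},{"travel":[0,-0.056,0.001],"yaw":0,"jaw":240}]'

```text
t: 28.55
tcp_pos: [0.6267, 0.0691, 0.1752]
orientation: [-180.0, 0.0, 1.3]
contact_force: [-0.1, -0.9, -1.4]
width: 0.296
```

>>> play_rows --commands '[{"travel":[0,-0.006,0.003],"yaw":0,"jaw":240},{"travel":[0,-0.012,0.005],"yaw":0,"jaw":240},{"travel":[0,-0.018,0.005],"yaw":0,"jaw":240},{"travel":[0,-0.024,0.005],"yaw":0,"jaw":240},{"travel":[0,-0.024,0.005],"yaw":0,"jaw":240}]'

```text
t: 28.97
tcp_pos: [0.6262, 0.0925, 0.1702]
orientation: [-180.0, 0.0, 1.3]
contact_force: [0.3, 0.5, -1.7]
width: 0.294
```

>>> play_rows --commands '[{"travel":[0,0.003,-0.02],"yaw":0,"jaw":240},{"travel":[0,0.005,-0.04],"yaw":0,"jaw":240},{"travel":[0,0.005,-0.07],"yaw":0,"jaw":240},{"travel":[-0.015,0.035,-0.07],"yaw":0,"jaw":240},{"travel":[-0.03,0.07,-0.07],"yaw":0,"jaw":240}]'

```text
t: 29.38
tcp_pos: [0.5987, 0.0217, 0.2432]
orientation: [-180.0, -0.3, 1.4]
contact_force: [0.6, -1.1, -2.2]
width: 0.293
```

>>> play_rows --commands '[{"travel":[-0.011,0.038,0],"yaw":0,"jaw":240},{"travel":[-0.022,0.076,0],"yaw":0,"jaw":240},{"travel":[-0.032,0.114,0],"yaw":0,"jaw":240},{"travel":[-0.042,0.15,0],"yaw":0,"jaw":240},{"travel":[-0.052,0.185,0],"yaw":0,"jaw":240}]'

```text
t: 29.8
tcp_pos: [0.5489, -0.1673, 0.2409]
orientation: [180.0, -0.0, 1.2]
contact_force: [-0.4, 0.6, -2.1]
width: 0.297
```

```bash
python3 det.py top12.png; python3 tm.py pics/top12.png "[(215,205,260,250),(200,225,255,290),(245,235,310,295),(240,190,310,235)]"
```

```text
t 29.8 H tcp [ 0.0006 -0.1429] bladez 0.0979 [-0.4  0.6 -2.1] [180.   -0.    1.2] w 0.297
[  58   86 3089] [-0.003  0.184]
[ 22  24 458] [-0.0004 -0.1977]
(239.2, 226.8) 0.9999 [0.0422 0.2192]
(236.2, 258.8) 0.9802 [-0.0487  0.2312]
(267.2, 270.8) 0.9958 [-0.0883  0.147 ]
(264.2, 212.8) 0.9954 [0.078 0.147]
```

>>> play_rows --commands '[{"travel":[0,0.03,0],"yaw":0,"jaw":240},{"travel":[0,0.06,0],"yaw":0,"jaw":240},{"travel":[0,0.092,0],"yaw":0,"jaw":240},{"travel":[0,0.092,0],"yaw":0,"jaw":240},{"travel":[0,0.092,0],"yaw":0,"jaw":240}]'

```text
t: 30.27
tcp_pos: [0.5513, -0.2587, 0.2399]
orientation: [-180.0, 0.0, 1.0]
contact_force: [0.8, -0.3, -2.9]
width: 0.296
```

>>> play_rows --commands '[{"travel":[0,0,0.01],"yaw":0,"jaw":240},{"travel":[0,0,0.02],"yaw":0,"jaw":240},{"travel":[0,0,0.025],"yaw":0,"jaw":240},{"travel":[0,0,0.025],"yaw":0,"jaw":240},{"travel":[0,0,0.025],"yaw":0,"jaw":240}]'

```text
t: 30.68
tcp_pos: [0.5516, -0.2563, 0.2145]
orientation: [-180.0, 0.1, 1.3]
contact_force: [0.8, -0.6, -1.3]
width: 0.29
```

```bash
python3 det.py top13.png; python3 tm.py pics/top13.png "[(215,205,260,250),(200,225,255,290),(245,235,310,295),(240,190,310,235)]"
```

```text
t 30.7 H tcp [ 0.0014 -0.2318] bladez 0.0715 [ 0.8 -0.6 -1.3] [-1.8e+02  1.0e-01  1.3e+00] w 0.29
[  58   87 3123] [-0.003   0.1841]
(239.2, 226.8) 0.9998 [0.0422 0.2192]
(236.2, 257.8) 0.9802 [-0.0458  0.2311]
(267.2, 270.8) 0.9958 [-0.0883  0.147 ]
(264.2, 212.8) 0.9954 [0.078 0.147]
```

>>> play_rows --commands '[{"travel":[0,0.004,0.015],"yaw":0,"jaw":240},{"travel":[0,0.004,0.03],"yaw":0,"jaw":240},{"travel":[0,0.004,0.046],"yaw":0,"jaw":240},{"travel":[0,0.004,0.046],"yaw":0,"jaw":240},{"travel":[0,0.004,0.046],"yaw":0,"jaw":240}]'

```text
t: 31.15
tcp_pos: [0.5515, -0.2609, 0.169]
orientation: [-180.0, 0.1, 1.2]
contact_force: [0.1, -0.6, -1.3]
width: 0.297
```

>>> play_rows --commands '[{"travel":[0,-0.015,0],"yaw":0,"jaw":240},{"travel":[0,-0.034,0],"yaw":0,"jaw":240},{"travel":[-0.001,-0.055,0],"yaw":0,"jaw":240},{"travel":[-0.001,-0.075,0],"yaw":0,"jaw":240},{"travel":[-0.002,-0.095,0],"yaw":0,"jaw":240}]'

```text
t: 31.57
tcp_pos: [0.5483, -0.1648, 0.1716]
orientation: [179.9, -0.2, 1.2]
contact_force: [0.2, -0.4, -1.6]
width: 0.295
```

>>> play_rows --commands '[{"travel":[0,-0.02,0],"yaw":0,"jaw":240},{"travel":[0,-0.04,0],"yaw":0,"jaw":240},{"travel":[-0.001,-0.06,0],"yaw":0,"jaw":240},{"travel":[-0.001,-0.08,0],"yaw":0,"jaw":240},{"travel":[-0.002,-0.1,0],"yaw":0,"jaw":240}]'

```text
t: 31.98
tcp_pos: [0.544, -0.0648, 0.1717]
orientation: [180.0, -0.2, 1.2]
contact_force: [0.4, -1.5, -1.6]
width: 0.293
```

```bash
python3 det.py top14.png; python3 tm.py pics/top14.png "[(215,205,260,250),(200,225,255,290),(245,235,310,295),(240,190,310,235)]"
```

```text
t 32.0 H tcp [-0.0023 -0.0402] bladez 0.0287 [ 0.4 -1.5 -1.6] [180.   -0.2   1.2] w 0.293
[  58   86 3019] [-0.0018  0.1841]
[ 18  18 301] [-0.0117 -0.0105]
(239.2, 226.8) 0.9999 [0.0422 0.2192]
(236.2, 257.8) 0.9805 [-0.0458  0.2311]
(267.2, 270.8) 0.9958 [-0.0883  0.147 ]
(264.2, 212.8) 0.9955 [0.078 0.147]
```

>>> play_rows --commands '[{"travel":[0,-0.015,0],"yaw":0,"jaw":240},{"travel":[0,-0.03,-0.001],"yaw":0,"jaw":240},{"travel":[0,-0.045,-0.003],"yaw":0,"jaw":240},{"travel":[-0.001,-0.06,-0.005],"yaw":0,"jaw":240},{"travel":[-0.001,-0.075,-0.007],"yaw":0,"jaw":240}]'

```text
t: 32.45
tcp_pos: [0.5413, 0.0093, 0.1787]
orientation: [179.9, -0.2, 1.2]
contact_force: [-0.2, -2.5, -0.0]
width: 0.294
```

>>> play_rows --commands '[{"travel":[0,-0.012,0],"yaw":0,"jaw":240},{"travel":[0,-0.024,0],"yaw":0,"jaw":240},{"travel":[-0.001,-0.036,0],"yaw":0,"jaw":240},{"travel":[-0.001,-0.048,0],"yaw":0,"jaw":240},{"travel":[-0.001,-0.056,0.001],"yaw":0,"jaw":240}]'

```text
t: 32.87
tcp_pos: [0.5388, 0.066, 0.1755]
orientation: [-180.0, -0.0, 1.3]
contact_force: [0.3, -1.6, -1.9]
width: 0.288
```

>>> play_rows --commands '[{"travel":[0,-0.005,0.003],"yaw":0,"jaw":240},{"travel":[0,-0.01,0.005],"yaw":0,"jaw":240},{"travel":[0,-0.014,0.005],"yaw":0,"jaw":240},{"travel":[0,-0.014,0.005],"yaw":0,"jaw":240},{"travel":[0,-0.014,0.005],"yaw":0,"jaw":240}]'

```text
t: 33.28
tcp_pos: [0.5386, 0.0786, 0.1702]
orientation: [-180.0, 0.0, 1.2]
contact_force: [0.1, 0.3, -1.8]
width: 0.296
```

>>> play_rows --commands '[{"travel":[0,0.003,-0.02],"yaw":0,"jaw":240},{"travel":[0,0.005,-0.04],"yaw":0,"jaw":240},{"travel":[0,0.005,-0.07],"yaw":0,"jaw":240},{"travel":[0,0.035,-0.07],"yaw":0,"jaw":240},{"travel":[0,0.07,-0.07],"yaw":0,"jaw":240}]'

```text
t: 33.7
tcp_pos: [0.541, 0.0091, 0.2435]
orientation: [-180.0, -0.3, 1.4]
contact_force: [0.9, -0.9, -2.2]
width: 0.29
```

>>> play_rows --commands '[{"travel":[0,0.038,0],"yaw":0,"jaw":240},{"travel":[0,0.076,-0.01],"yaw":0,"jaw":240},{"travel":[0,0.114,-0.02],"yaw":0,"jaw":240},{"travel":[0,0.12,-0.03],"yaw":0,"jaw":240},{"travel":[0,0.12,-0.03],"yaw":0,"jaw":240}]'

```text
t: 34.12
tcp_pos: [0.5428, -0.1143, 0.2726]
orientation: [179.9, -0.2, 0.9]
contact_force: [-0.6, 0.8, -0.2]
width: 0.293
```

```bash
python3 det.py top15.png; python3 tm.py pics/top15.png "[(215,205,260,250),(200,225,255,290),(245,250,310,295),(240,190,310,235),(245,220,310,265)]"
python3 - <<'E'
from h import *
a=cv2.imread("pics/top15.png");b=snap("scene");cv2.imwrite("pics/scene15.png",b)
cv2.imwrite("pics/c15.png",np.hstack([cv2.resize(a[175:305,120:320],(400,260),interpolation=2),cv2.resize(b[240:435,240:540],(400,260),interpolation=2)]))
E
```

```text
t 34.1 H tcp [-0.0045 -0.0897] bladez 0.1296 [-0.6  0.8 -0.2] [179.9  -0.2   0.9] w 0.293
[  62   86 3826] [-0.0036  0.1739]
(239.2, 226.8) 0.9999 [0.0422 0.2192]
(236.2, 258.8) 0.9802 [-0.0487  0.2312]
(267.2, 270.8) 0.9956 [-0.0883  0.147 ]
(264.2, 212.8) 0.9954 [0.078 0.147]
(271.2, 242.8) 0.9972 [-0.0101  0.1318]
```

View pics/c15.png

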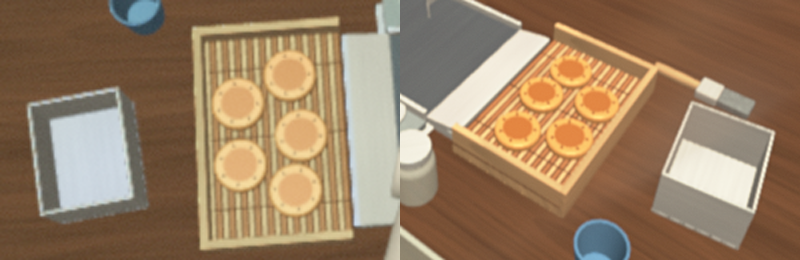

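```bash
python3 - <<'E'
from h import *
a=cv2.imread("pics/top15.png");crop(a,120,205,90,95,6,"pics/tub.png")
E
```

```text
(no output)
```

View pics/tub.png

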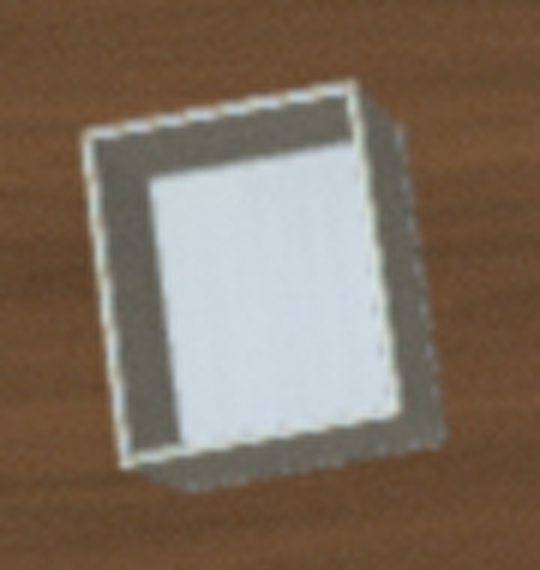

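```bash
python3 - <<'E'
from h import *
P=[p2w("top",(120+u/6,205+v/6),.09)[:2] for u,v in [(83,133),(355,83),(402,414),(123,465)]]
for p in P: print(p.round(4))
print("c",np.mean(P,0)); 
for a,b in((0,1),(3,2),(3,0),(2,1)): d=P[b]-P[a];print(np.linalg.norm(d),np.degrees(np.arctan2(d[1],d[0])))
tcp();print(monitor.read_state()["tcp_pos"],monitor.read_state()["joint_pos"])
E
```

```text
[0.5814 0.4746]
[0.5986 0.3517]
[0.4457 0.3301]
[0.4291 0.4533]
c [0.51369034 0.40243978]
0.12409396028155438 -82.0181575190794
0.12434224114630729 -82.30604618896866
0.1537724785231793 7.95135480610756
0.15439731283723285 8.043031048248466
t 34.2 H tcp [-0.0045 -0.0868] bladez 0.1277 [ 0.2 -0.2 -1.6] [-1.8e+02 -1.0e-01  1.2e+00] w 0.293
[ 0.54276791 -0.11133907  0.27069378] [-1.51363976e+01 -1.36901872e+00  7.37858955e+01  4.47932347e-02
  1.07543289e+02  7.37140243e+01]
```

>>> play_rows --commands '[{"travel":[-0.001,-0.04,0],"yaw":0,"jaw":240},{"travel":[-0.002,-0.08,0],"yaw":0,"jaw":240},{"travel":[-0.003,-0.12,0],"yaw":0,"jaw":240},{"travel":[-0.004,-0.16,0],"yaw":0,"jaw":240},{"travel":[-0.005,-0.2,0],"yaw":0,"jaw":240}]'

```text
t: 34.63
tcp_pos: [0.5322, 0.092, 0.2697]
orientation: [-180.0, 0.0, 1.3]
contact_force: [-0.3, 0.8, -2.0]
width: 0.295
```

>>> play_rows --commands '[{"travel":[-0.001,-0.04,0],"yaw":0,"jaw":240},{"travel":[-0.002,-0.08,0],"yaw":0,"jaw":240},{"travel":[-0.003,-0.12,0],"yaw":0,"jaw":240},{"travel":[-0.004,-0.16,0],"yaw":0,"jaw":240},{"travel":[-0.005,-0.2,0],"yaw":0,"jaw":240}]'

```text
t: 35.05
tcp_pos: [0.5222, 0.292, 0.2697]
orientation: [-180.0, 0.1, 1.4]
contact_force: [0.3, -0.0, -2.6]
width: 0.289
```

>>> play_rows --commands '[{"travel":[-0.001,-0.03,0],"yaw":-0.08,"jaw":240},{"travel":[-0.002,-0.06,0],"yaw":-0.151,"jaw":240},{"travel":[-0.003,-0.089,0],"yaw":-0.151,"jaw":240},{"travel":[-0.003,-0.089,0],"yaw":-0.151,"jaw":240},{"travel":[-0.003,-0.089,0],"yaw":-0.151,"jaw":240}]'

```text
t: 35.47
tcp_pos: [0.5173, 0.3799, 0.2687]
orientation: [179.9, 0.1, 8.3]
contact_force: [0.0, -0.3, -2.4]
width: 0.297
```

>>> play_rows --commands '[{"travel":[0,0,0],"yaw":0,"jaw":240},{"travel":[0,0,0],"yaw":0,"jaw":240},{"travel":[0,0,0],"yaw":0,"jaw":240},{"travel":[0,0,0],"yaw":0,"jaw":240},{"travel":[0,0,0],"yaw":0,"jaw":240}]'

```text
t: 35.88
tcp_pos: [0.5195, 0.3764, 0.2708]
orientation: [-180.0, -0.0, 7.9]
contact_force: [0.1, -0.3, -2.3]
width: 0.298
```

>>> play_rows --commands '[{"travel":[0,0,0.02],"yaw":0,"jaw":240},{"travel":[0,0,0.04],"yaw":0,"jaw":240},{"travel":[0,0,0.06],"yaw":0,"jaw":240},{"travel":[0,0,0.08],"yaw":0,"jaw":240},{"travel":[0,0,0.09],"yaw":0,"jaw":240}]'

```text
t: 36.3
tcp_pos: [0.5187, 0.3762, 0.1773]
orientation: [179.9, 0.2, 8.0]
contact_force: [-0.3, -0.4, -2.1]
width: 0.297
```

>>> play_rows --commands '[{"travel":[0,0,0.008],"yaw":0,"jaw":240},{"travel":[0,0,0.016],"yaw":0,"jaw":240},{"travel":[0,0,0.024],"yaw":0,"jaw":240},{"travel":[0,0,0.028],"yaw":0,"jaw":240},{"travel":[0,0,0.028],"yaw":0,"jaw":240}]'

```text
t: 36.72
tcp_pos: [0.5191, 0.3771, 0.1517]
orientation: [180.0, 0.1, 8.0]
contact_force: [0.3, -0.3, -1.9]
width: 0.295
```

>>> play_rows --commands '[{"travel":[0,0,0.001],"yaw":0,"jaw":240},{"travel":[0,0,0.002],"yaw":0,"jaw":240},{"travel":[0,0,0.003],"yaw":0,"jaw":240},{"travel":[0,0,0.004],"yaw":0,"jaw":240},{"travel":[0,0,0.004],"yaw":0,"jaw":240}]'

```text
t: 37.13
tcp_pos: [0.5193, 0.3773, 0.1484]
orientation: [-180.0, -0.0, 8.0]
contact_force: [-0.1, -0.2, -2.6]
width: 0.292
```

>>> play_rows --commands '[{"travel":[0,0,0.001],"yaw":0,"jaw":240},{"travel":[0,0,0.0015],"yaw":0,"jaw":240},{"travel":[0,0,0.002],"yaw":0,"jaw":240},{"travel":[0,0,0.002],"yaw":0,"jaw":240},{"travel":[0,0,0.002],"yaw":0,"jaw":240}]'

```text
t: 37.55
tcp_pos: [0.5193, 0.3772, 0.1465]
orientation: [-180.0, -0.0, 8.0]
contact_force: [-0.8, -0.0, -0.4]
width: 0.293
```

>>> play_rows --commands '[{"travel":[0,0,0],"yaw":0,"jaw":240},{"travel":[0,0,0],"yaw":0,"jaw":240},{"travel":[0,0,0],"yaw":0,"jaw":240},{"travel":[0,0,0],"yaw":0,"jaw":240},{"travel":[0,0,0],"yaw":0,"jaw":240}]'

```text
t: 37.97
tcp_pos: [0.5193, 0.3772, 0.1465]
orientation: [-180.0, -0.0, 8.0]
contact_force: [0.3, -0.5, 0.2]
width: 0.29
```

>>> play_rows --commands '[{"travel":[0,0,0],"yaw":0,"jaw":150},{"travel":[0,0,0],"yaw":0,"jaw":120},{"travel":[0,0,0],"yaw":0,"jaw":100},{"travel":[0,0,0],"yaw":0,"jaw":60},{"travel":[0,0,0],"yaw":0,"jaw":40}]'

```text
t: 38.38
tcp_pos: [0.5193, 0.3772, 0.1465]
orientation: [-180.0, -0.0, 8.0]
contact_force: [-0.0, 0.4, -0.0]
width: 0.633
```

>>> play_rows --commands '[{"travel":[0,0,0],"yaw":0,"jaw":0},{"travel":[0,0,0],"yaw":0,"jaw":0},{"travel":[0,0,0],"yaw":0,"jaw":0},{"travel":[0,0,0],"yaw":0,"jaw":0},{"travel":[0,0,0],"yaw":0,"jaw":0}]'

```text
t: 38.8
tcp_pos: [0.5193, 0.3772, 0.1464]
orientation: [180.0, 0.0, 8.0]
contact_force: [0.6, -0.5, 0.2]
width: 0.989
```

>>> play_rows --commands '[{"travel":[0,0,-0.02],"yaw":0,"jaw":0},{"travel":[0,0,-0.05],"yaw":0,"jaw":0},{"travel":[0,0,-0.08],"yaw":0,"jaw":0},{"travel":[0,0,-0.11],"yaw":0,"jaw":0},{"travel":[0,0,-0.14],"yaw":0,"jaw":0}]'

```text
t: 39.22
tcp_pos: [0.5191, 0.3771, 0.2879]
orientation: [180.0, -0.0, 8.0]
contact_force: [0.4, -0.0, 0.7]
width: 0.998
```

>>> play_rows --commands '[{"travel":[-0.02,0,-0.03],"yaw":0,"jaw":0},{"travel":[-0.05,0,-0.04],"yaw":0,"jaw":0},{"travel":[-0.08,0,-0.05],"yaw":0,"jaw":0},{"travel":[-0.1,0,-0.05],"yaw":0,"jaw":0},{"travel":[-0.1,0,-0.05],"yaw":0,"jaw":0}]'

```text
t: 39.63
tcp_pos: [0.4176, 0.3634, 0.3396]
orientation: [-179.8, -0.2, 8.1]
contact_force: [-0.8, -0.3, 0.4]
width: 0.999
```

```bash
python3 - <<'E'
from h import *
tcp()
a=snap("top");b=snap("scene");cv2.imwrite("pics/top16.png",a)
cv2.imwrite("pics/c16.png",np.hstack([cv2.resize(a[140:320,120:360],(440,330),interpolation=2),cv2.resize(b[220:430,200:540],(360,222),interpolation=2) if 0 else cv2.resize(b[215:445,180:540],(517,330),interpolation=2)[:,157:]]))
E
python3 tm.py pics/top16.png "[(215,205,260,250),(225,240,255,280),(245,250,310,295),(240,190,310,235),(245,220,310,265)]"
```

```text
t 39.6 H tcp [-0.1201  0.3904] bladez 0.1966 [-0.8 -0.3  0.4] [-179.8   -0.2    8.1] w 0.999
(239.2, 226.8) 0.9999 [0.0422 0.2192]Traceback (most recent call last):
  File "tm.py", line 9, in <module>
    if __name__=="__main__": tm(sys.argv[1],eval(sys.argv[2]))
                             ~~^^^^^^^^^^^^^^^^^^^^^^^^^^^^^^^
  File "tm.py", line 7, in tm
    r=cv2.matchTemplate(im[v0:v1,u0:u1],t,cv2.TM_CCORR_NORMED,mask=cv2.merge([k]*3))
cv2.error: OpenCV(4.12.0) /io/opencv/modules/imgproc/src/templmatch.cpp:767: error: (-215:Assertion failed) _img.size().height >= _templ.size().height && _img.size().width >= _templ.size().width in function 'matchTemplateMask'
```

View pics/c16.png

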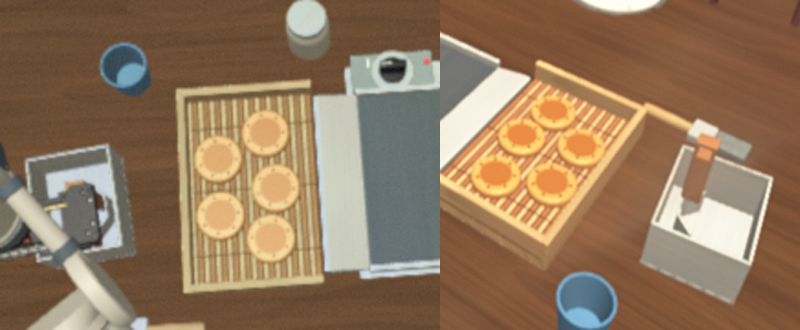

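```bash
python3 -c "
from workcell import job_done
print(job_done())"
```

```text
the job is handed in; nothing more can be done
None
```

I finished the job and handed it in at about t = 40 s; the hand-in gave no verdict.

- **Burner:** I turned the knob clockwise to its stop. The jaws were forced slightly wider on the bar there, and later pictures show the bar parallel to the panel. I had no direct reading of the knob angle.
- **Crackers:** I took the pusher off its hook and pushed all five crackers over the crest one at a time. On the second cracker the blade was too high and rode over the top just past the crest. I lowered it behind that cracker and finished the push.
- **Cracker positions:** The last two pictures show all five flat on the mat. From the last top picture before the tub move, the centres are at most about 86 mm across and 61 mm along from the tray's centre.
    - The 61 mm is a weak match on the second cracker, which puts it a few millimetres deeper than the wall allows. By eye it lies level with the first, at about 49 mm.
- **Pusher:** It stands upright in the tub, blade down. I let go, and the arm is clear with the contact force near zero.
- **Failed check:** My last automatic check of cracker positions stopped with an error after confirming one cracker, because a search window was too small. I judged the other four by eye in the final picture.
- **Bystanders:** I saw nothing disturbed, but I did not measure their positions.

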